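Put the washed lunch set back together

TASK

Put the washed lunch set back together. Set each wooden lid on the vessel it fits (the big round one on the round dish, the square one on the square dish, the smallest on the little pot), flat and fully home, and stand the little pot with its lid on upright within the ring on the floor of the hinged lunch box; finish with the lunch box fully shut. Leave the pepper mill, salt shaker and kitchen timer standing where they are.

Things in the scene. Friction and masses are not known exactly. Their poses are not given: they have to be found in the camera images.
- round_dish: Round open steel dish, loose, 0.4 kg, standing upright: outside 86 mm across, 50 mm high, wall 4 mm (mouth 78 mm across). Origin: centre of its underside, z up. It takes the round lid; with that lid fully home the lid's listed point is 67 mm above this origin.
- square_dish: Square open steel dish, loose, 0.4 kg, standing upright: outside 78 x 78 mm, 46 mm high, wall 4 mm (mouth 70 x 70 mm). Origin: centre of its underside, x and y along its sides, z up. It takes the square lid, sides parallel; with that lid fully home the lid's listed point is 63 mm above this origin.
- pot_mid (a point): Little round open steel pot, loose, 70 to 130 g, bellied: 56 mm across from 11 to 25 mm above its foot, 46 mm across at the foot and 52 mm at the rim, 38 mm high, wall 4 mm (mouth 44 mm across). Point on its axis half-way up (19 mm above its underside), z up. It takes the little lid; with that lid fully home the lid's listed point is 34 mm above this point. The lid merely lies in it, so the pot is to be lifted by its belly (the lid is narrower), not by the knob.
- round_lid_grip (a point): Big round wooden lid, loose, 80 g, lying flat, knob up: plate 92 mm across and 6 mm thick, under it a plug 70 mm across and 8 mm deep (bevelled foot) that enters the dish, on it a round knob 24 mm across and 22 mm high. Point: middle of the knob, half-way up it: 11 mm above the plate's top, 17 mm above the plate's underside, 25 mm above the plug's foot. z up.
- square_lid_grip (a point): Square wooden lid, loose, 90 g, lying flat, grip up: plate 84 x 84 mm and 6 mm thick, under it a square plug 62 x 62 mm and 8 mm deep (the foot stepped in to 56 mm), on it an upright grip bar 14 mm thick along the lid's x, 46 mm long along its y, 22 mm high. Point: middle of the bar, half-way up it: 11 mm above the plate's top, 17 mm above the plate's underside, 25 mm above the plug's foot. x and y along the sides, z up.
- pot_lid_grip (a point): Little round wooden lid, loose, 30 g, lying flat, knob up: plate 49 mm across and 5 mm thick, plug under it 38 mm across and 6 mm deep (bevelled foot), round knob on it 18 mm across and 20 mm high. Point: middle of the knob, half-way up it: 10 mm above the plate's top, 15 mm above the plate's underside, 21 mm above the plug's foot. z up.
- lunch_ring (a point): Aluminium lunch box, fixed to the worktop: 110 mm deep (its x) by 160 mm wide (its y), walls 3 mm thick and 50 mm high, covered by a hinged shell lid 26 mm deep (76 mm high in all when shut). Point: centre of the box on its inner floor, 3 mm above the worktop, in the middle of a low ring (inside 70 mm across, 6 mm high) in which the little pot stands. z up, x towards the hinge at the back, which runs along y, 58 mm behind this point and 47 mm above it.
- lunch_lid (a joint): Lid of the lunch box, rad: 0 shut, grows as the front of the lid swings up and back, stop at 1.85 (just past upright). Easy damped hinge: left below about 1.0 rad the lid (0.3 kg) sinks shut by itself within a second, between 1.1 and 1.45 it stays where it is left, from above about 1.6 it settles back against its stop and stays open there. It is shut at the start.
- lunch_lid_handle (a point): Fixed wire handle on the front edge of the lunch box lid, in the plane of the lid: a bar 10 mm thick and 72 mm long parallel to the hinge, standing 42 mm out from the lid's front edge, so that one finger fits into the 37 mm between. Point: middle of the bar. It turns with the lid; y along the bar, x towards the hinge. With the lid shut it lies 60 mm above the worktop, 97 mm in front of the box's centre; it is 155 mm from the hinge axis and, lid shut, 10 mm higher than it.
- pepper_mill: Bystander: wooden pepper mill, 58 mm across, 130 mm high, origin at its foot. Leave it alone.
- salt_shaker: Bystander: glass salt shaker, 44 mm across, 90 mm high, origin at its foot. Leave it alone.
- kitchen_timer: Bystander: white kitchen timer, 61 mm across, 49 mm high, origin at its foot. Leave it alone.
- tap_mouth (a point): Mouth of the sink's tap, fixed. From its foot at the back of the sink the spout rises to 340 mm above the worktop and arches forward to end at this point, 195 mm up: carry things across on the near side of it.
Things that resemble listed ones, but are neither listed nor needed, are in the scene too. Leave any purple look-alike of the part that bears pot_mid alone.

How it is judged:
By the outcome, as a careful person would: the job done as asked, in the order asked, and still so for the second after the job is handed in, with the robot touching nothing.
It also fails if it takes over 141 s, if anything falls off the work surface, if the arm or the gripper's body presses on something with over 40 N, if the wrist force passes 120 N, or if a joint passes its speed limit or range.

ROBOT

A 6-joint arm with a two-finger parallel gripper is mounted at the origin on a cart in front of the work surface, level with it; the furniture and walls round the work are solid. World frame = base frame: x ahead of the robot, y to its left, z up, the work surface at z = 0. Lengths are in m, angles in rad, forces in N, time in s.
With the tool pointing down it reaches from about 0.275 to 1 m from the base axis. Payload 8.4 kg.
Tool frame: the origin (TCP) lies at the very end of the fingers, on their centre line; the grasp point (between the pads) lies 19 mm behind it; z points along the fingers, y is the line along which they close (so a half turn about z gives the same grasp; the last joint's range is limited). The gripper opens to 85 mm and grips with 20 to 120 N. Pads are 22 mm wide; open, the fingers measure 114 mm over their backs; the gripper's body (76 mm by 85 mm) begins 54 mm behind the grasp point. The pads swing forward as they close: fully open they stand 13 mm farther back than shut.
Start: joints at [1.222, 0.353, 1.633, -0, 1.155, -0.002], TCP at [0.212, 0.588, 0.231] pointing down, gripper open.
Joint ranges: [-2.63, 2.63], [-0.92, 2.1], [0.06, 2.66], [-1.3, 4.44], [0, 2.69], [-3.02, 3.02]. Speed limits (rad/s): [2.22, 2.22, 2.79, 3.14, 3.14, 3.14].

INTERFACE

Orientations are given as a unit quaternion [w, x, y, z].
In Python, from workcell import * gives the robot as it stands.
- The arm moves only by the tool move_arm, never from a script. Its argument "targets" is one flat list of numbers, 4 for each row, row after row: the shift along the tool's x, y, z in mm, then the turn about the tool's z in rad. A call has 1 to 12 rows; each row is the pose to reach, as a shift and turn from the pose commanded when the call began, along the tool's axes at that moment; what a row does not reach only later rows make up. A row lasts 1/12 s, in which the tool goes at most 41.7 mm and 7.16 degrees, less where a joint would pass 70% of its speed; a pose out of reach is approached as far as the arm can. A call with a gripper value outside its range is refused whole. "claw" is the finger opening in mm, from 0 to 85.4, set as the call begins (left out, the last holds). The fingers move at their own pace and stop on an object; the grip force is fixed at half the most. Time passes only in rows, so rows that repeat a pose let the fingers close. It gives the time, the measured TCP pose, the force, the opening and the grip force at its end, in the units of the state.
- get_state(): the state, without advancing time (a new reading comes with each control period).
- camera(name): name is "scene" or "side" or "wrist"; returns the picture (480x640x3 uint8, blue, green, red); there is no depth.
- camera_params(name): a dict with "fov_y" (degrees; the focal length in pixels is half the picture's height over the tangent of half this angle, whatever the lens; pixels are square), "cx", "cy" (the principal point, pixels), "D" ([k1, k2, p1, p2, k3] as OpenCV has them; the pictures are not rectified), "cam_to_world" (4x4, takes a point from camera to world coordinates). Camera axes: x right, y up, looking along -z (the intrinsics and any distortion apply to the point x, -y, -z); pixel columns grow to the right and rows downward; lengths in m; the calibration is good to about 2 mm. A picture is of the moment at which its call begins: read the wrist's pose just before it. camera_params takes no time and is no camera call; for the wrist camera it gives the pose at the moment of the call.
- sign_off(): hands the job in; it is judged then, once.
The state is a dict: "clock": time; "q": joint angles; "qvel": joint speeds; "effort": joint torques, N m; "eef_pos": TCP position; "ee_rot": TCP orientation; "wrist_force": force on the tool from outside, world axes, zero at the start; "moment": the same for the moment, N m; "grip_width": opening from 0.0 (shut) to 1.0 (fully open); "grip_force": force on a finger pad.
Only numpy, scipy, OpenCV 4.12 (cv2) and the standard library are available. Lean on these libraries where they do the work, as an engineer would, in place of code of your own. Each camera call takes 0.05 s, during which the arm holds its last target. There are 200 camera calls.

## Working session

There is one attempt and no reset: what is moved stays moved. The work goes in short steps, Python scripts to look and compute and a tool call to move; the robot and the scene stay as the last step left them, time stands still between calls to the robot, and variables do not carry over. Pictures are saved under pics/ and viewed, at most 14 in all, crops included, and the job is handed in when it is done.

Besides the shell and the picture viewer there is one more tool, called after "Request:" as name(argument=value, ...) on one line, values as JSON. move_arm: Moves the arm, as the interface text tells. Its arguments: {"type":"object","properties":{"targets":{"type":"array","items":{"type":"number"}},"claw":{"type":"number"}},"required":["targets"]}

```bash
ls; mkdir -p pics; python3 - <<'E'
from workcell import *
import cv2
s=get_state();print(s)
for n in("scene","side","wrist"):
    p=camera_params(n);print(n,p)
    cv2.imwrite(f"pics/{n}0.png",camera(n))
E
```

```text
pics
{'clock': 0.0, 'q': array([ 1.22158138e+00,  3.53653004e-01,  1.63416670e+00, -3.53297016e-05,
        1.15519900e+00, -2.34402184e-03]), 'qvel': array([1.33920114e-03, 1.96174711e-03, 2.79912704e-04, 4.60176548e-05,
       3.83087615e-04, 2.06662272e-03]), 'effort': array([ 4.77775520e-04, -6.05244541e+01, -3.42063081e+01,  1.42502613e-04,
        9.58588847e-03,  3.98285181e-06]), 'eef_pos': array([0.21228092, 0.5873181 , 0.23054472]), 'ee_rot': array([-1.08783790e-04,  1.72560205e-01,  9.84998714e-01, -7.04863860e-04]), 'wrist_force': array([ 0.36830271, -0.17682846,  0.21538781]), 'moment': array([0.025948  , 0.00185271, 0.02857255]), 'grip_force': 0.0, 'grip_width': 0.9976095743437771}
scene {'fov_y': 57.59940502550803, 'cx': 315.23530189828045, 'cy': 237.2200177900984, 'D': array([0.03596545, 0.        , 0.        , 0.        , 0.        ]), 'cam_to_world': array([[-0.90005473,  0.37496596, -0.22204055,  0.27315499],
       [-0.43575988, -0.7789251 ,  0.45098672,  0.4939082 ],
       [-0.00384829,  0.5026691 ,  0.86447034,  1.27673715],
       [ 0.        ,  0.        ,  0
[... 179 characters left out ...]
       ]), 'cam_to_world': array([[-0.69200117,  0.37410554, -0.61739731, -0.65975657],
       [-0.72149536, -0.32991097,  0.60877187,  1.11967562],
       [ 0.02405878,  0.86672014,  0.49821419,  1.1171857 ],
       [ 0.        ,  0.        ,  0.        ,  1.        ]])}
wrist {'fov_y': 61.40846790557995, 'cx': 319.38175648107114, 'cy': 239.78004059975692, 'D': array([-0.06849583,  0.        ,  0.        ,  0.        ,  0.        ]), 'cam_to_world': array([[ 0.33910287, -0.90662688, -0.25107158,  0.14861868],
       [ 0.94074853,  0.3264617 ,  0.09173312,  0.61173572],
       [-0.00120245, -0.26730218,  0.96361201,  0.37463622],
       [ 0.        ,  0.        ,  0.        ,  1.        ]])}
```

View pics/scene0.png

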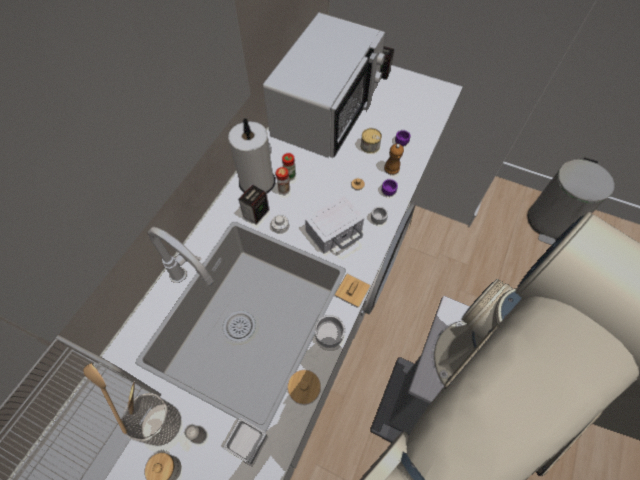

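View pics/side0.png

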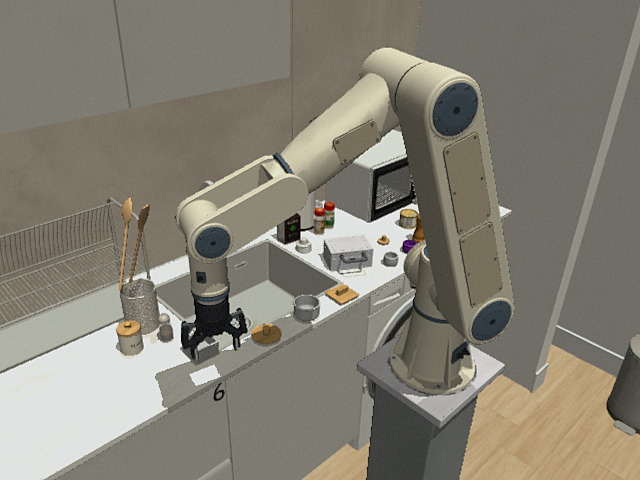

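The scene view shows the lunch box (337,225), the steel pot (378,214), purple look-alikes (389,187) and (402,137), and the little lid (357,184). It also shows the square lid (351,290), round dish (328,332), round lid (304,386), square dish (244,440), salt shaker (193,433), timer (280,224) and mill (395,158). Two lidded canisters, at (158,466) and (371,139), are decoys. The side view agrees with this. Next I'll measure with zoomed crops.

```bash
cat > h.py <<'E'
from workcell import *
import cv2, numpy as np
from scipy.spatial.transform import Rotation as R
def K(p):
    f=240/np.tan(np.radians(p["fov_y"]/2)); return np.array([[f,0,p["cx"]],[0,f,p["cy"]],[0,0,1.]])
def px2w(p,uv,z):
    n=cv2.undistortPoints(np.array([[uv]],float),K(p),p["D"])[0,0]
    T=p["cam_to_world"]; d=T[:3,:3]@np.array([n[0],-n[1],-1]); o=T[:3,3]
    return o+d*(z-o[2])/d[2]
def w2px(p,X):
    T=p["cam_to_world"]; c=(np.atleast_2d(X)-T[:3,3])@T[:3,:3]
    return cv2.projectPoints(c*[1,-1,-1],np.zeros(3),np.zeros(3),K(p),p["D"])[0][:,0]
def crop(img,x0,y0,w,h,k,name):
    cv2.imwrite(f"pics/{name}.png",cv2.resize(img[y0:y0+h,x0:x0+w],None,fx=k,fy=k,interpolation=cv2.INTER_CUBIC))
def toolshift(T,yaw=None):
    s=get_state(); q=s["ee_rot"]; r=R.from_quat([q[1],q[2],q[3],q[0]])
    return 1000*r.inv().apply(np.array(T)-s["eef_pos"])
E
python3 - <<'E'
from h import *
im=cv2.imread("pics/scene0.png")
crop(im,255,120,160,120,5,"c1"); crop(im,190,260,200,200,3,"c2")
p=camera_params("scene")
for n,uv,z in [("pot",(378,213),.038),("purple",(389,186),.038),("purple2",(402,137),.038),("plid",(357,183),.02),("sqlid",(351,289),.025),("rdish",(328,331),.05),("rlid",(304,386),.014),("sqd",(244,439),.046),("salt",(193,433),.045),("can",(158,463),.08),("timer",(280,223),.04),("mill",(395,158),.06),("box",(335,222),.076),("handle",(348,241),.06)]:
    print(n,px2w(p,uv,z).round(3))
E
```

```text
pot [ 0.441 -0.33   0.038]
purple [ 0.448 -0.452  0.038]
purple2 [ 0.487 -0.688  0.038]
plid [ 0.559 -0.429  0.02 ]
sqlid [ 0.414 -0.04   0.025]
rdish [0.419 0.12  0.05 ]
rlid [0.417 0.28  0.014]
sqd [0.493 0.467 0.046]
salt [0.619 0.512 0.045]
can [0.648 0.602 0.08 ]
timer [ 0.721 -0.15   0.04 ]
mill [ 0.471 -0.561  0.06 ]
box [ 0.549 -0.212  0.076]
handle [ 0.485 -0.174  0.06 ]
```

View pics/c1.png

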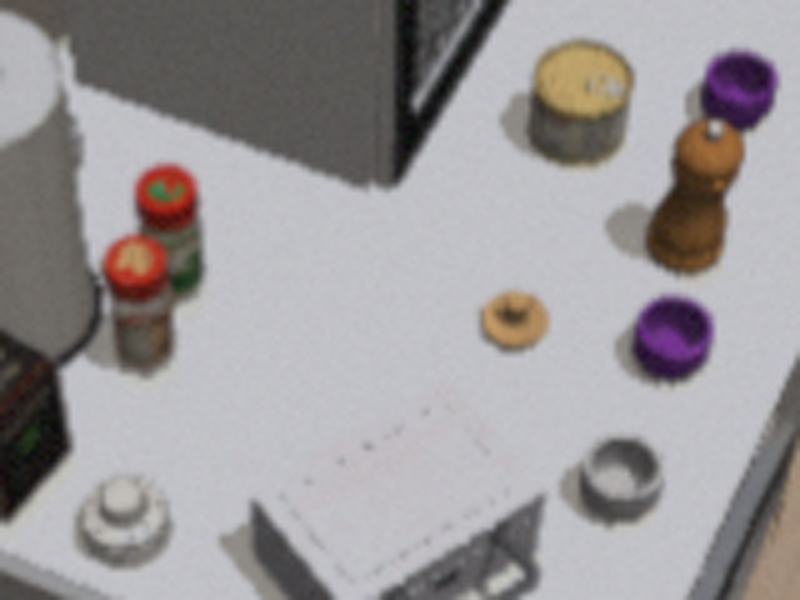

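View pics/c2.png

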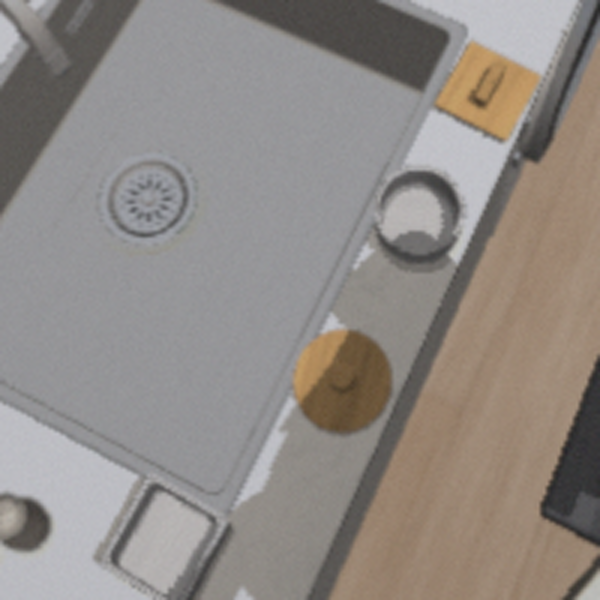

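The close crop confirms the choice: the open steel pot at crop (620,478), which is scene (379,215), beats the two purple ones. The little lid with its knob is at scene (358,184). I'll move over the front strip for a wrist view.

Request:
move_arm(targets=[-362,-355,-70,-0.35,-362,-355,-70,-0.35,-362,-355,-70,-0.35,-362,-355,-70,-0.35,-362,-355,-70,-0.35,-362,-355,-70,-0.35,-362,-355,-70,-0.35,-362,-355,-70,-0.35,-362,-355,-70,-0.35,-362,-355,-70,-0.35,-362,-355,-70,-0.35,-362,-355,-70,-0.35])

```text
clock: 1.15
eef_pos: [0.4274, 0.1395, 0.3001]
ee_rot: [0.0, -0.002, 1.0, 0.0]
wrist_force: [0.4, 0.1, 0.0]
grip_width: 1.0
grip_force: 0.0
```

Request:
move_arm(targets=[0,0,0,0,0,0,0,0,0,0,0,0])

```text
clock: 1.4
eef_pos: [0.4269, 0.1414, 0.2994]
ee_rot: [-0.0, -0.001, 1.0, 0.0]
wrist_force: [-0.2, 0.5, -0.8]
grip_width: 1.002
grip_force: 0.0
```

```bash
python3 - <<'E'
from h import *
p=camera_params("wrist");cv2.imwrite("pics/w1.png",camera("wrist"))
np.save("w1.npy",p,allow_pickle=True);print(p["cam_to_world"])
E
```

```text
[[-2.64578847e-03 -9.63783487e-01 -2.66672815e-01  3.59215525e-01]
 [ 9.99996476e-01 -2.49188299e-03 -9.15516923e-04  1.42475624e-01]
 [ 2.17842641e-04 -2.66674298e-01  9.63786684e-01  4.43469627e-01]
 [ 0.00000000e+00  0.00000000e+00  0.00000000e+00  1.00000000e+00]]
```

View pics/w1.png

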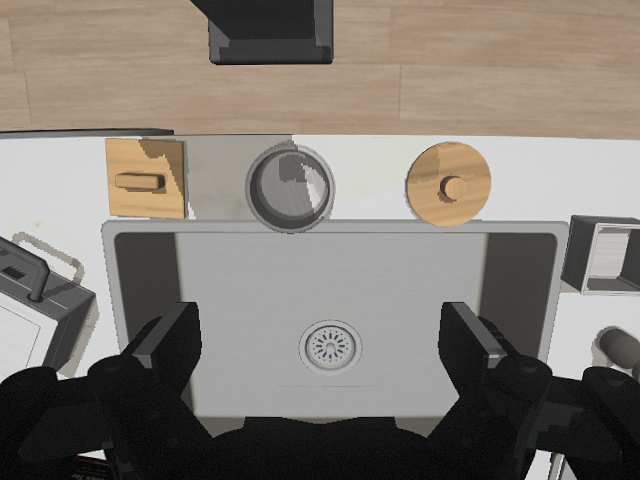

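The wrist view shows the square lid at (146,178) with its bar along world y, the round dish at (290,188), the round lid at (449,184) and the square dish at (612,255). I'll fit the lids by color and the dish rims by circle.

```bash
python3 - <<'E'
from h import *
p=np.load("w1.npy",allow_pickle=True).item(); im=cv2.imread("pics/w1.png")
hsv=cv2.cvtColor(im,cv2.COLOR_BGR2HSV)
m=((hsv[...,1]>90)&(hsv[...,0]>8)&(hsv[...,0]<28)&(hsv[...,2]>60)).astype(np.uint8); m[:137]=0; m[225+10:]=0
cs,_=cv2.findContours(m,0,cv2.CHAIN_APPROX_NONE)
for c in cs:
    if cv2.contourArea(c)<2000: continue
    P=np.array([px2w(p,q[0],.014)[:2] for q in c])*1000
    print(cv2.boundingRect(c),"circ",cv2.minEnclosingCircle(P.astype(np.float32)),"rect",cv2.minAreaRect(P.astype(np.float32)))
o=im.copy()
for z,cols in((.05,(247,335)),):
    a=px2w(p,(246.5,187),z);b=px2w(p,(335,187),z);c=px2w(p,(290,233),z);print("dish",a,b,c)
t=np.linspace(0,2*np.pi,60)
def circ(x,y,z,r,col):
    for u in w2px(p,np.c_[x+r*np.cos(t),y+r*np.sin(t),0*t+z]): cv2.circle(o,tuple(int(round(v)) for v in u),0,col,-1)
yc=(a[1]+b[1])/2; xc=c[0]-.043
circ(xc,yc,.05,.043,(0,0,255));circ(xc,yc,.05,.039,(0,255,0))
k=px2w(p,(453.5,187.5),.036);print("knob top",k, "bar top",px2w(p,(140,181),.036), px2w(p,(117,181),.036), px2w(p,(163,181),.036))
circ(k[0],k[1],.014,.046,(0,0,255));circ(k[0],k[1],.036,.012,(255,0,0))
print(xc,yc)
# square dish: rim inner left corners
for uv in ((597,223),(590,290),(578,217),(568,292)): print("sq",uv,px2w(p,uv,.046))
crop(o,230,130,270,110,2.9,"c3")
E
```

```text
(407, 142, 84, 85) circ ((416.80511474609375, 281.01934814453125), 45.459869384765625) rect ((416.5688781738281, 280.978759765625), (90.38218688964844, 89.41072082519531), 48.222999572753906)
(106, 138, 79, 81) circ ((410.29461669921875, -44.54010772705078), 57.739864349365234) rect ((410.7091979980469, -44.36687088012695), (83.73011016845703, 83.01924133300781), 86.7301025390625)
dish [0.41470402 0.07141914 0.05      ] [0.41458877 0.15795383 0.05      ] [0.46108599 0.11327618 0.05      ]
knob top [0.41634483 0.27934906 0.036     ] bar top [ 0.41018298 -0.04039328  0.036     ] [ 0.41000545 -0.06466688  0.036     ] [ 0.41032743 -0.01638758  0.036     ]
0.41808599356793874 0.1146864861838142
sq (597, 223) [0.45024846 0.43291538 0.046     ]
sq (590, 290) [0.52551377 0.43949103 0.046     ]
sq (578, 217) [0.44402352 0.41060386 0.046     ]
sq (568, 292) [0.52759849 0.4142273  0.046     ]
```

View pics/c3.png

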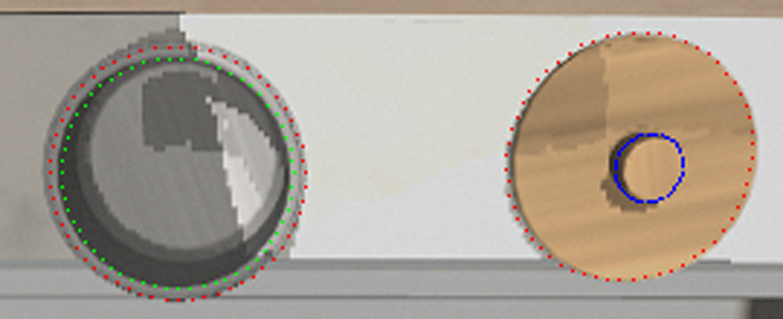

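The circles fit well: the dish is at (0.418,0.115) and the round lid at (0.417,0.2805). I'll go to the round lid knob.

Request:
move_arm(targets=[10,139,200,0,10,139,200,0,10,139,200,0,10,139,200,0,10,139,200,0,10,139,200,0,10,139,235,0,10,139,235,0,10,139,235,0,10,139,235,0,10,139,235,0], claw=48)

```text
clock: 2.37
eef_pos: [0.4176, 0.2812, 0.0667]
ee_rot: [0.001, -0.002, 1.0, 0.001]
wrist_force: [-0.4, -0.7, 0.5]
grip_width: 0.565
grip_force: 0.0
```

```bash
python3 - <<'E'
from h import *
p=camera_params("wrist");im=camera("wrist");cv2.imwrite("pics/w2.png",im);np.save("w2.npy",p,allow_pickle=True)
print(get_state()["eef_pos"],get_state()["grip_width"])
E
```

```text
[0.41781589 0.28107183 0.06681565] 0.5596794991934732
```

View pics/w2.png

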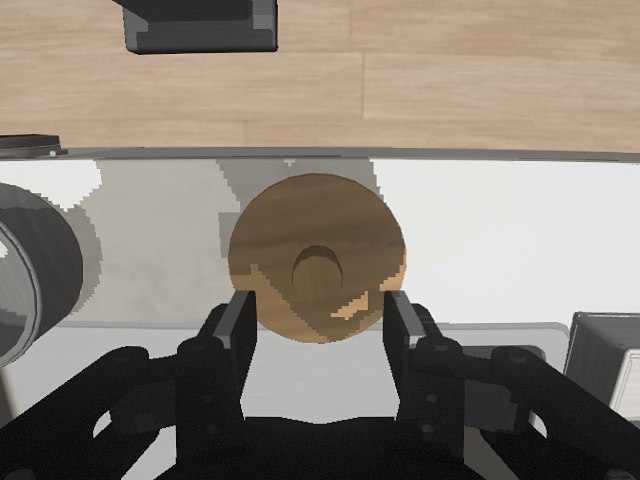

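The knob is at (317,280), centered between the fingers at about column 320. I'll descend.

Request:
move_arm(targets=[0,0,30,0,0,0,46,0,0,0,46,0,0,0,46,0,0,0,46,0])

```text
clock: 2.83
eef_pos: [0.4177, 0.2808, 0.0203]
ee_rot: [0.001, -0.001, 1.0, 0.001]
wrist_force: [0.1, 0.6, 0.2]
grip_width: 0.563
grip_force: 0.0
```

Request:
move_arm(targets=[0,0,0,0,0,0,0,0,0,0,0,0,0,0,0,0,0,0,0,0,0,0,0,0], claw=15)

```text
clock: 3.33
eef_pos: [0.4175, 0.2809, 0.0201]
ee_rot: [0.001, -0.002, 1.0, 0.001]
wrist_force: [-1.5, -2.3, 11.2]
grip_width: 0.248
grip_force: 58.3
```

Request:
move_arm(targets=[0,0,-40,0,0,0,-70,0,0,-40,-70,0,0,-80,-70,0,0,-120,-70,0,0,-166,-70,0,0,-166,-70,0,0,-166,-70,0,0,-166,-62,0,0,-166,-58,0,0,-166,-58,0,0,-166,-58,0])

```text
clock: 4.33
eef_pos: [0.4169, 0.1154, 0.0761]
ee_rot: [-0.001, -0.003, 1.0, -0.0]
wrist_force: [0.6, 0.3, -0.6]
grip_width: 0.247
grip_force: 59.7
```

```bash
python3 - <<'E'
from h import *
s=get_state();print(s["eef_pos"],s["grip_width"],s["wrist_force"])
p=camera_params("wrist");im=camera("wrist");crop(im,140,100,360,270,2.2,"w3")
E
```

```text
[0.41687057 0.11540133 0.07610743] 0.24699899935202 [ 0.59073494  0.26949242 -0.63056879]
```

View pics/w3.png

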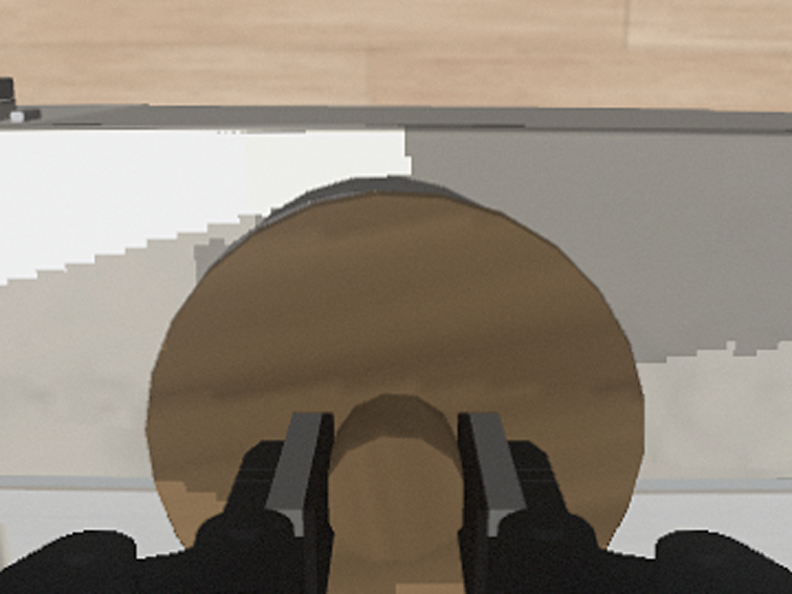

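The lid is held level over the dish with both centered near crop column 396. I'll lower it.

Request:
move_arm(targets=[-1,0,4,0,-1,0,8,0,-1,0,12,0,-1,0,14,0,-1,0,14,0])

```text
clock: 4.8
eef_pos: [0.418, 0.1144, 0.0623]
ee_rot: [-0.0, -0.002, 1.0, -0.0]
wrist_force: [-0.5, -0.3, -0.3]
grip_width: 0.249
grip_force: 59.7
```

Request:
move_arm(targets=[0,0,0,0,0,0,0,0,0,0,0,0,0,0,0,0,0,0,-40,0,0,0,-70,0,7,-40,-70,0.12,7,-80,-70,0.24,7,-120,-70,0.36,7,-159,-60,0.48,7,-159,-50,0.6,7,-159,-40,0.72], claw=48)

```text
clock: 5.8
eef_pos: [0.4119, -0.047, 0.1026]
ee_rot: [0.001, 0.356, 0.935, 0.0]
wrist_force: [-0.2, 0.3, -1.3]
grip_width: 0.558
grip_force: 0.0
```

Request:
move_arm(targets=[0,0,0,0.12,0,0,0,0.24,0,0,0,0.36,0,0,0,0.48,0,0,0,0.6,0,0,0,0.72,0,0,0,0.84,0,0,0,0.851,0,0,0,0.851], claw=42)

```text
clock: 6.55
eef_pos: [0.4118, -0.0446, 0.1027]
ee_rot: [0.0, 0.705, 0.709, 0.0]
wrist_force: [-0.6, 0.1, 0.1]
grip_width: 0.495
grip_force: 0.0
```

```bash
python3 - <<'E'
from h import *
s=get_state();print(s["eef_pos"],s["ee_rot"],s["grip_width"],s["wrist_force"])
p=camera_params("wrist");im=camera("wrist");cv2.imwrite("pics/w4.png",im);np.save("w4.npy",p,allow_pickle=True)
E
```

```text
[ 0.41178132 -0.04461888  0.10272554] [7.10250439e-05 7.05104756e-01 7.09103148e-01 6.34118275e-05] 0.49521022654787994 [-0.56378488  0.08094607  0.09145427]
```

View pics/w4.png

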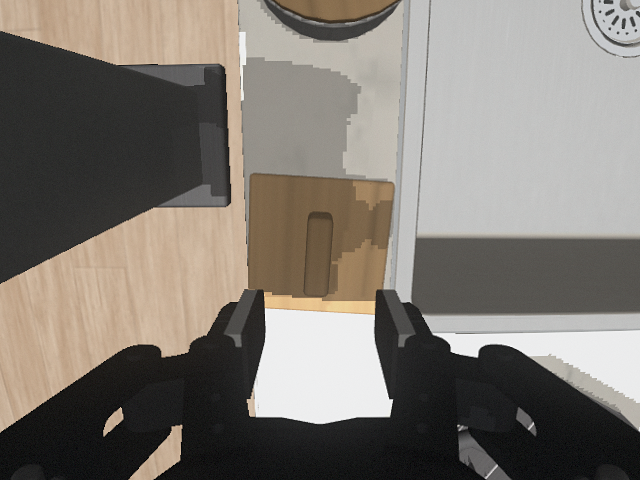

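The square lid is seen rotated about -3.3°, with the bar centre near (318,256). I'll calculate.

```bash
python3 - <<'E'
from h import *
p=np.load("w4.npy",allow_pickle=True).item(); im=cv2.imread("pics/w4.png")
for uv in((320,213),(317,296)): print("bar",px2w(p,uv,.036))
C=[px2w(p,uv,.014)[:2]*1000 for uv in((250,174),(394,182),(384,313),(249,297))]
print(np.array(C).round(1)); print(np.degrees(np.arctan2(C[1][1]-C[0][1],C[1][0]-C[0][0])))
print(toolshift(px2w(p,(318.5,255),.036)))
E
```

```text
bar [ 0.41186366 -0.01946495  0.036     ]
bar [ 0.41050347 -0.0671147   0.036     ]
[[371.6  -1.4]
 [454.5  -5.5]
 [452.8 -88.1]
 [368.  -77.7]]
-2.7976208485418224
[ 1.75004998 -0.52699333 66.70243039]
```

Request:
move_arm(targets=[1,-1,35,0.055,1,-1,65,0.055,1,-1,81,0.055,1,-1,81,0.055,1,-1,81,0.055,1,-1,81,0.055])

```text
clock: 7.1
eef_pos: [0.4113, -0.0437, 0.0224]
ee_rot: [0.0, 0.725, 0.689, 0.0]
wrist_force: [-0.3, 0.1, 0.4]
grip_width: 0.49
grip_force: 0.0
```

Request:
move_arm(targets=[0,0,0,0,0,0,0,0,0,0,0,0,0,0,0,0,0,0,0,0,0,0,0,0,0,0,0,0], claw=5)

```text
clock: 7.68
eef_pos: [0.4117, -0.0437, 0.0229]
ee_rot: [0.001, 0.725, 0.689, 0.001]
wrist_force: [-2.4, -0.2, 10.9]
grip_width: 0.14
grip_force: 59.1
```

Request:
move_arm(targets=[0,0,-40,0,0,0,-80,0,40,2,-110,0,80,4,-120,0,120,6,-130,0,160,8,-140,0,200,10,-150,0,240,12,-160,0,280,14,-170,0,320,16,-180,0,360,18,-190,0,400,19,-200,0])

```text
clock: 8.68
eef_pos: [0.4498, 0.3528, 0.2219]
ee_rot: [0.0, 0.725, 0.689, 0.001]
wrist_force: [0.3, 0.5, -1.1]
grip_width: 0.14
grip_force: 59.4
```

Request:
move_arm(targets=[0,0,-20,0,0,0,-20,0,0,0,-20,0])

```text
clock: 8.93
eef_pos: [0.4502, 0.351, 0.2415]
ee_rot: [0.0, 0.725, 0.689, 0.001]
wrist_force: [-0.0, -0.4, -0.7]
grip_width: 0.146
grip_force: 59.4
```

```bash
python3 - <<'E'
from h import *
s=get_state();print(s["eef_pos"],s["ee_rot"],s["grip_width"],s["wrist_force"])
p=camera_params("wrist");im=camera("wrist");cv2.imwrite("pics/w5.png",im);np.save("w5.npy",p,allow_pickle=True)
E
```

```text
[0.45018828 0.35103093 0.24150804] [2.13739566e-04 7.24846117e-01 6.88910236e-01 8.64474104e-04] 0.14602037213246072 [-0.02252785 -0.38797016 -0.70573807]
```

View pics/w5.png

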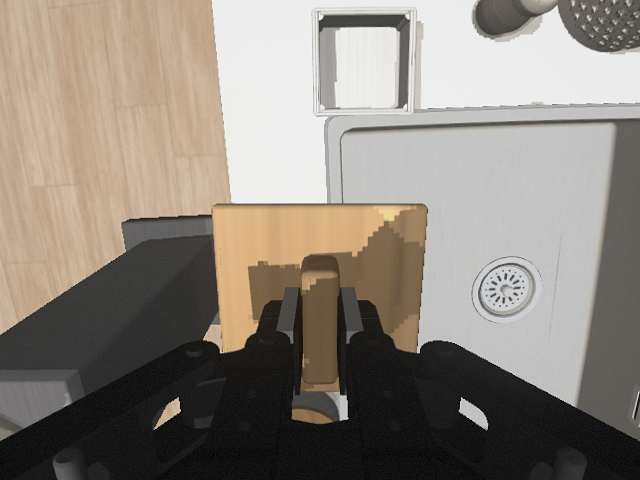

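The square dish is fully visible, with rim corners at about (314,9), (416,10), (414,114) and (316,112). The lid is held squarely.

```bash
python3 - <<'E'
from h import *
p=np.load("w5.npy",allow_pickle=True).item(); im=cv2.imread("pics/w5.png")
C=np.array([px2w(p,uv,.046)[:2]*1000 for uv in((314,9),(416,10),(413.5,114),(316,112))])
print(C.round(1),C.mean(0)); e=[C[1]-C[0],C[2]-C[1],C[3]-C[2],C[0]-C[3]]
print([(np.linalg.norm(v).round(1),np.degrees(np.arctan2(v[1],v[0])).round(1)) for v in e])
crop(im,295,0,140,130,4.5,"c5")
E
```

```text
[[454.2 509.9]
 [532.9 506. ]
 [530.7 427.8]
 [451.8 432.9]] [492.37424604 469.15621696]
[(np.float64(78.7), np.float64(-2.8)), (np.float64(78.3), np.float64(-91.6)), (np.float64(79.1), np.float64(176.3)), (np.float64(77.0), np.float64(88.2))]
```

View pics/c5.png

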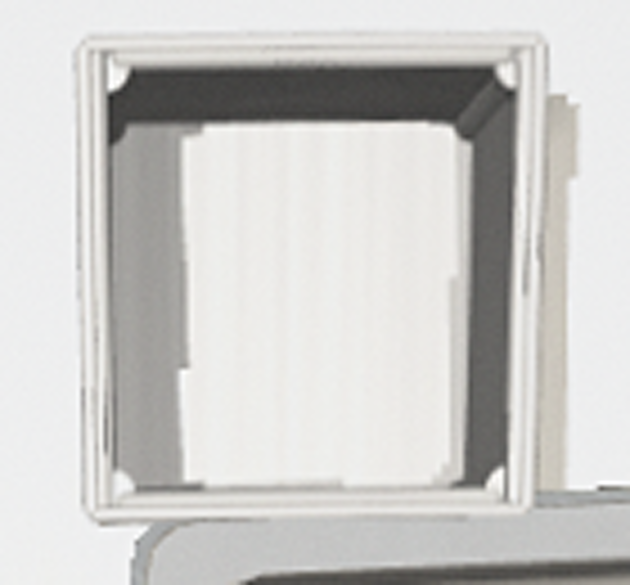

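```bash
python3 - <<'E'
from h import *
p=np.load("w5.npy",allow_pickle=True).item()
for L in(((312.1,8),(416.8,8),(413.2,113.3),(314.6,115.6)),((319,13.8),(409.4,13.8),(407.9,109.3),(319.9,110))):
    C=np.array([px2w(p,uv,.046)[:2]*1000 for uv in L]);e=[C[1]-C[0],C[2]-C[1],C[3]-C[2],C[0]-C[3]]
    print(C.mean(0),[(np.linalg.norm(v).round(1),np.degrees(np.arctan2(v[1],v[0])).round(1)) for v in e])
print(toolshift([.492,.469,.0224+.038]))
E
```

```text
[491.79705488 469.16416455] [(np.float64(80.8), np.float64(-2.3)), (np.float64(79.2), np.float64(-92.2)), (np.float64(79.9), np.float64(178.7)), (np.float64(80.6), np.float64(88.4))]
[491.66430846 468.91007931] [(np.float64(69.9), np.float64(-2.3)), (np.float64(71.8), np.float64(-91.3)), (np.float64(71.2), np.float64(177.9)), (np.float64(72.0), np.float64(87.7))]
[121.02970551  36.00896931 180.12549077]
```

Request:
move_arm(targets=[40,12,45,0,80,24,90,-0.015,121,36,130,-0.015,121,36,145,-0.015,121,36,158,-0.015,121,36,158,-0.015,121,36,158,-0.015,121,36,158,-0.015])

```text
clock: 9.65
eef_pos: [0.4925, 0.4683, 0.083]
ee_rot: [0.0, 0.72, 0.694, -0.0]
wrist_force: [-0.9, -0.4, -0.5]
grip_width: 0.147
grip_force: 59.3
```

```bash
python3 - <<'E'
from h import *
s=get_state();print(s["eef_pos"],s["ee_rot"],s["grip_width"],s["wrist_force"])
print(toolshift([.4917,.469,.0608]))
E
```

```text
[0.49246687 0.46825428 0.08298934] [ 1.03595643e-04  7.20372355e-01  6.93587374e-01 -4.62397069e-04] 0.14683503778994206 [-0.93860985 -0.35830536 -0.51527038]
[ 0.73411536 -0.78363777 22.1891437 ]
```

Request:
move_arm(targets=[1,-1,6,0,1,-1,12,0,1,-1,17,0,1,-1,20,0,1,-1,22,0,1,-1,22,0])

```text
clock: 10.15
eef_pos: [0.4915, 0.4706, 0.061]
ee_rot: [0.0, 0.72, 0.694, 0.0]
wrist_force: [-0.1, 0.6, 1.1]
grip_width: 0.144
grip_force: 59.6
```

Request:
move_arm(targets=[0,0,0,0,0,0,0,0,0,0,0,0,0,0,0,0,0,0,-40,0,0,0,-80,0,0,0,-120,0,0,0,-160,0,-40,0,-175,0,-80,0,-185,0,-120,0,-190,0,-160,0,-190,0], claw=42)

```text
clock: 11.15
eef_pos: [0.4857, 0.3098, 0.2523]
ee_rot: [0.0, 0.72, 0.694, 0.001]
wrist_force: [0.3, -1.4, -0.1]
grip_width: 0.494
grip_force: 0.0
```

Request:
move_arm(targets=[-41,2,0,0,-82,4,0,0,-123,6,0,0,-164,8,0,0,-205,10,0,0,-246,12,0,0,-287,14,0,0,-328,16,0,0,-369,18,0,0,-410,20,0,0,-451,22,0,0,-492,24,0,0])

```text
clock: 12.15
eef_pos: [0.4909, -0.1838, 0.2509]
ee_rot: [0.0, 0.72, 0.694, 0.0]
wrist_force: [1.5, 1.0, 0.6]
grip_width: 0.49
grip_force: 0.0
```

Request:
move_arm(targets=[-41,2,0,0,-82,4,0,0,-123,6,0,0,-164,8,0,0,-164,8,0,0,-164,8,0,0])

```text
clock: 12.65
eef_pos: [0.4928, -0.3479, 0.2502]
ee_rot: [-0.0, 0.721, 0.693, -0.0]
wrist_force: [-0.1, 0.6, -1.3]
grip_width: 0.49
grip_force: 0.0
```

```bash
python3 - <<'E'
from h import *
s=get_state();print(s["eef_pos"],s["ee_rot"],s["grip_width"],s["q"].round(2))
p=camera_params("wrist");im=camera("wrist");cv2.imwrite("pics/w6.png",im);np.save("w6.npy",p,allow_pickle=True)
cv2.imwrite("pics/s6.png",camera("scene"))
print("tap",px2w(camera_params("scene"),(208,282),.195))
E
```

```text
[ 0.49279907 -0.34792033  0.25024124] [-8.05172746e-05  7.21143867e-01  6.92785331e-01 -4.33242754e-05] 0.4897018977066867 [-0.62  0.3   1.66 -0.    1.18 -0.58]
tap [0.7510352  0.18116602 0.195     ]
```

View pics/w6.png

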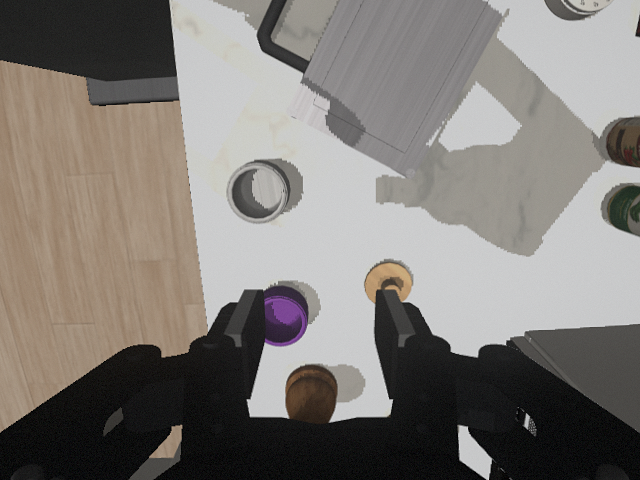

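The wrist view shows the steel pot at (258,191), the little lid at (389,284), a purple pot at (284,316) to leave alone, the mill at (311,390), and the lunch box turned at the top. I'll fit these by color.

```bash
python3 - <<'E'
from h import *
p=np.load("w6.npy",allow_pickle=True).item(); im=cv2.imread("pics/w6.png")
hsv=cv2.cvtColor(im,cv2.COLOR_BGR2HSV)
m=((hsv[...,1]>70)&(hsv[...,0]>8)&(hsv[...,0]<28)&(hsv[...,2]>40)).astype(np.uint8)
m2=np.zeros_like(m); m2[255:312,355:425]=m[255:312,355:425]
c=max(cv2.findContours(m2,0,cv2.CHAIN_APPROX_NONE)[0],key=cv2.contourArea)
print(cv2.boundingRect(c))
P=np.array([px2w(p,q[0],.011)[:2]*1000 for q in c],np.float32);print("lid",cv2.minEnclosingCircle(P))
# circle by robust: use contour points left of finger
from scipy.optimize import least_squares
f=lambda v:(np.hypot(P[:,0]-v[0],P[:,1]-v[1])-24.5)
print(least_squares(f,[555,-430],loss="soft_l1").x)
# pot: dark/grey pixels column/row extents + Hough
g=cv2.cvtColor(im,cv2.COLOR_BGR2GRAY); print(cv2.HoughCircles(cv2.medianBlur(g[140:245,205:310],3),cv2.HOUGH_GRADIENT_ALT,1,10,param1=200,param2=.5,minRadius=18,maxRadius=40))
for z,uv in((.038,(257.5,191)),(.038,(228,191)),(.038,(288,191)),(.038,(258,160)),(.038,(258,221))): print("pot",uv,px2w(p,uv,z).round(4))
E
```

```text
(365, 262, 47, 41)
lid ((558.9619750976562, -435.0582275390625), 24.014347076416016)
[ 559.26212191 -433.89707164]
[[[51.       52.       28.937141]]]
pot (257.5, 191) [ 0.4384 -0.3308  0.038 ]
pot (228, 191) [ 0.4121 -0.3296  0.038 ]
pot (288, 191) [ 0.4655 -0.3319  0.038 ]
pot (258, 160) [ 0.4409 -0.3037  0.038 ]
pot (258, 221) [ 0.4367 -0.358   0.038 ]
```

Request:
move_arm(targets=[-30,25,30,0,-60,50,60,0,-83,70,100,0,-83,70,140,0,-83,70,175,0,-83,70,190,0,-83,70,190,0,-83,70,190,0], claw=36)

```text
clock: 13.42
eef_pos: [0.5598, -0.4295, 0.0598]
ee_rot: [-0.002, 0.72, 0.694, -0.0]
wrist_force: [1.1, -0.2, 1.1]
grip_width: 0.425
grip_force: 0.0
```

```bash
python3 - <<'E'
from h import *
from scipy.optimize import least_squares
s=get_state();print(s["eef_pos"],s["ee_rot"])
p=camera_params("wrist");im=camera("wrist");cv2.imwrite("pics/w7.png",im);np.save("w7.npy",p,allow_pickle=True)
hsv=cv2.cvtColor(im,cv2.COLOR_BGR2HSV)
m=((hsv[...,1]>70)&(hsv[...,0]>8)&(hsv[...,0]<28)&(hsv[...,2]>40)).astype(np.uint8)
m2=np.zeros_like(m); m2[150:340,250:390]=m[150:340,250:390]
c=max(cv2.findContours(m2,0,cv2.CHAIN_APPROX_NONE)[0],key=cv2.contourArea);print(cv2.boundingRect(c))
P=np.array([px2w(p,q[0],.011)[:2]*1000 for q in c])
print(least_squares(lambda v:(np.hypot(P[:,0]-v[0],P[:,1]-v[1])-24.5),[559,-434],loss="soft_l1").x)
E
```

```text
[ 0.55977647 -0.42946475  0.05975195] [-1.62186480e-03  7.19546232e-01  6.94442624e-01 -1.76416527e-04]
(272, 236, 95, 89)
[ 559.14942849 -436.32405154]
```

Request:
move_arm(targets=[-5,-1,15,0,-5,-1,30,0,-5,-1,41,0,-5,-1,41,0,-5,-1,41,0])

```text
clock: 13.88
eef_pos: [0.5584, -0.4359, 0.0189]
ee_rot: [-0.001, 0.72, 0.694, -0.0]
wrist_force: [0.1, 0.2, -0.2]
grip_width: 0.419
grip_force: 0.0
```

Request:
move_arm(targets=[0,0,0,0,0,0,0,0,0,0,0,0,0,0,0,0,0,0,0,0,0,0,0,0], claw=9)

```text
clock: 14.38
eef_pos: [0.5593, -0.4367, 0.0203]
ee_rot: [0.001, 0.72, 0.694, 0.0]
wrist_force: [-1.1, 1.1, 5.3]
grip_width: 0.178
grip_force: 59.1
```

Request:
move_arm(targets=[0,0,-40,0,0,0,-80,0,10,-36,-100,0,20,-72,-100,0,32,-110,-100,0,32,-110,-100,0,32,-110,-100,0,32,-110,-100,0])

```text
clock: 15.05
eef_pos: [0.4507, -0.4008, 0.12]
ee_rot: [0.001, 0.72, 0.694, 0.0]
wrist_force: [-0.2, -0.5, -0.3]
grip_width: 0.175
grip_force: 59.0
```

```bash
python3 - <<'E'
from h import *
from scipy.optimize import least_squares
s=get_state();print(s["eef_pos"],s["ee_rot"],s["grip_width"])
p=camera_params("wrist");im=camera("wrist");cv2.imwrite("pics/w8.png",im);np.save("w8.npy",p,allow_pickle=True)
hsv=cv2.cvtColor(im,cv2.COLOR_BGR2HSV)
m=((hsv[...,1]>70)&(hsv[...,0]>8)&(hsv[...,0]<28)&(hsv[...,2]>40)).astype(np.uint8)
m2=np.zeros_like(m); m2[150:380,220:420]=m[150:380,220:420]
c=max(cv2.findContours(m2,0,cv2.CHAIN_APPROX_NONE)[0],key=cv2.contourArea);print(cv2.boundingRect(c))
zt=s["eef_pos"][2]-.0203+.011
P=np.array([px2w(p,q[0],zt)[:2]*1000 for q in c])
top=P[P[:,1]>np.median(P[:,1])]
r=least_squares(lambda v:(np.hypot(top[:,0]-v[0],top[:,1]-v[1])-24.5),[450,-400],loss="soft_l1");print("lid",r.x,r.cost)
print("tcp-lid",s["eef_pos"][:2]*1000-r.x)
g=cv2.cvtColor(im,cv2.COLOR_BGR2GRAY)
u=w2px(p,[[.438,-.331,.038]])[0];print(u)
a,b=int(u[0])-60,max(0,int(u[1])-60); sub=cv2.medianBlur(g[b:b+120,a:a+120],3)
H=cv2.HoughCircles(sub,cv2.HOUGH_GRADIENT_ALT,1,5,param1=150,param2=.4,minRadius=25,maxRadius=60)
for h in H[0]: print(h+[a,b,0],px2w(p,(h[0]+a,h[1]+b),.038), "Rmm",h[2]/K(p)[0,0]*(p["cam_to_world"][2,3]-.038)*1000)
crop(im,140,0,360,300,2,"w8c")
E
```

```text
[ 0.45070593 -0.40084033  0.12000696] [6.47118822e-04 7.20230674e-01 6.93734345e-01 1.25667837e-04] 0.175266342079249
(261, 242, 117, 111)
lid [ 450.47342028 -401.01857915] 613.5089348139079
tcp-lid [0.23251033 0.17824849]
[291.18220125 127.25453127]
[291.         131.          48.96735382] [ 0.43779714 -0.33297166  0.038     ] Rmm 27.38007106143654
[291.        131.         41.6818428] [ 0.43779714 -0.33297166  0.038     ] Rmm 23.306381270272485
[320.         131.          40.63348389] [ 0.45352117 -0.33356715  0.038     ] Rmm 22.720191913239514
[291.         131.          33.37669754] [ 0.43779714 -0.33297166  0.038     ] Rmm 18.6625635069713
```

```bash
cat >> h.py <<'E'
def ringfit(p,im,x0,y0,z,r,s=5e-3):
    g=cv2.GaussianBlur(cv2.cvtColor(im,cv2.COLOR_BGR2GRAY),(0,0),1).astype(np.float32); t=np.linspace(0,2*np.pi,180,endpoint=False); best=[]
    S=lambda x,y,q:cv2.remap(g,*[a.astype(np.float32)[None] for a in w2px(p,np.c_[x+q*np.cos(t),y+q*np.sin(t),0*t+z]).T],cv2.INTER_LINEAR)[0]
    for dx in np.arange(-s,s+1e-6,5e-4):
        for dy in np.arange(-s,s+1e-6,5e-4):
            d=S(x0+dx,y0+dy,r+.0006)-S(x0+dx,y0+dy,r-.0006); best.append((np.minimum(abs(d),25).mean(),x0+dx,y0+dy))
    return max(best)
E
python3 - <<'E'
from h import *
for n in("w8","w6"):
    p=np.load(n+".npy",allow_pickle=True).item(); im=cv2.imread(f"pics/{n}.png")
    for r in(.022,.026): print(n,r,np.round(ringfit(p,im,.438,-.332,.038,r),4))
E
```

```text
w8 0.022 [25.      0.438  -0.3335]
w8 0.026 [21.895   0.436  -0.3335]
w6 0.022 [19.006   0.438  -0.3325]
w6 0.026 [19.379   0.4405 -0.329 ]
```

View pics/w8c.png

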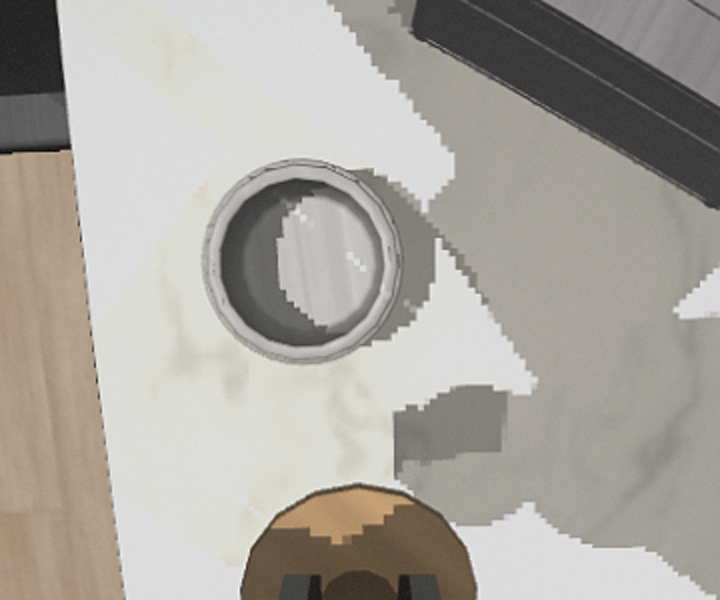

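The pot mouth centre is at crop (301,262), which gives (0.438,-0.333), and the lid is in the grip and level. I'll place it.

Request:
move_arm(targets=[35,-8,10,0,67,-15,25,0,67,-15,45,0,67,-15,48,0,67,-15,48,0,67,-15,48,0])

```text
clock: 15.6
eef_pos: [0.4391, -0.334, 0.0721]
ee_rot: [0.001, 0.72, 0.694, 0.0]
wrist_force: [-0.0, -0.2, -0.7]
grip_width: 0.17
grip_force: 59.0
```

Request:
move_arm(targets=[0,0,6,0,0,0,12,0,0,0,17,0,0,0,19,0,0,0,19,0])

```text
clock: 16.02
eef_pos: [0.4375, -0.333, 0.0522]
ee_rot: [-0.0, 0.72, 0.694, -0.0]
wrist_force: [0.4, -0.0, -0.8]
grip_width: 0.174
grip_force: 59.0
```

Request:
move_arm(targets=[0,0,1,0,0,0,1,0,0,0,1,0,0,0,1,0,0,0,-35,0,0,0,-75,0,10,20,-110,0,20,40,-145,0,30,60,-175,0,47,90,-200,0,47,100,-208,0,47,100,-208,0], claw=45)

```text
clock: 17.02
eef_pos: [0.543, -0.2894, 0.264]
ee_rot: [0.003, 0.719, 0.695, 0.001]
wrist_force: [1.3, 1.0, -0.4]
grip_width: 0.524
grip_force: 0.0
```

Request:
move_arm(targets=[0,0,0,0,0,0,0,0,0,0,0,0])

```text
clock: 17.27
eef_pos: [0.5377, -0.2895, 0.2591]
ee_rot: [-0.001, 0.72, 0.694, -0.001]
wrist_force: [-0.3, -0.3, -0.0]
grip_width: 0.528
grip_force: 0.0
```

```bash
python3 - <<'E'
from h import *
s=get_state();print(s["eef_pos"],s["ee_rot"],s["grip_width"])
p=camera_params("wrist");im=camera("wrist");cv2.imwrite("pics/w9.png",im);np.save("w9.npy",p,allow_pickle=True)
for z,r in((.043,.0245),(.063,.009),(.063,.0085)): print(np.round(ringfit(p,im,.438,-.333,z,r),4))
E
```

```text
[ 0.53767098 -0.28954062  0.25910982] [-1.34071976e-03  7.20324281e-01  6.93635963e-01 -5.32346934e-04] 0.5277164939846146
[15.4855  0.436  -0.333 ]
[13.5494  0.441  -0.328 ]
[13.5428  0.4415 -0.328 ]
```

View pics/w9.png

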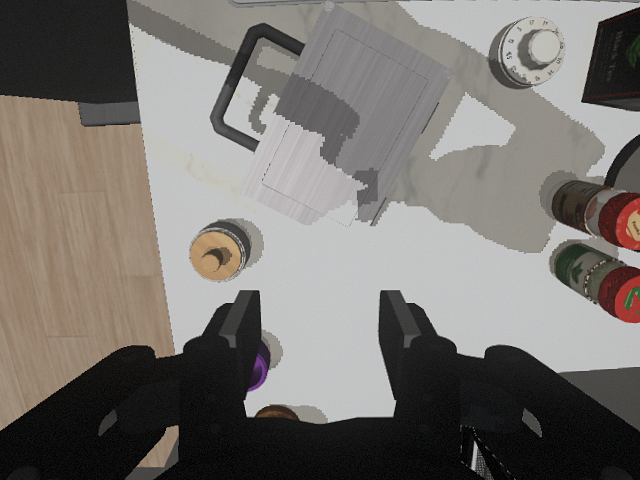

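The wrist view shows the pot with its lid on at (219,250), the box lid with corners near (328,2), (452,73) and (243,192), and the handle's dark wire with its bar from (262,29) to (217,125). I'll fit the box pose from the handle and the corners numerically.

```bash
cat > box.py <<'E'
from h import *
from scipy.optimize import minimize
p=np.load("w9.npy",allow_pickle=True).item(); im=cv2.imread("pics/w9.png")
g=cv2.cvtColor(im,cv2.COLOR_BGR2GRAY)
m=np.zeros(g.shape,np.uint8); roi=(slice(15,160),slice(200,300)); m[roi]=(g[roi]<85)
def world(v,P): 
    c,s=np.cos(v[2]),np.sin(v[2]); P=np.atleast_2d(np.array(P,float)); return np.c_[v[0]+c*P[:,0]-s*P[:,1],v[1]+s*P[:,0]+c*P[:,1],P[:,2]]
def cost(v):
    L=w2px(p,world(v,[[-.058,-.031,.06],[-.097,-.031,.06],[-.097,.031,.06],[-.058,.031,.06]]))
    r=np.zeros(g.shape,np.uint8); cv2.polylines(r,[(L*16).astype(np.int32)],False,1,13,cv2.LINE_8,4); r[:15]=0;r[160:]=0
    return -(r&m).sum()/((r|m).sum())
if __name__=="__main__":
    C=np.array([px2w(p,u,.076)[:2] for u in((328,2),(452,73),(243,192))]);print(C.round(3),np.linalg.norm(C[1]-C[0]),np.linalg.norm(C[2]-C[0]))
    print("ang x",np.degrees(np.arctan2(*(C[1]-C[0])[::-1])),"ang y",np.degrees(np.arctan2(*(C[0]-C[2])[::-1]))-90,"centre",(C[1]+C[2])/2)
    v0=[*((C[1]+C[2])/2),np.radians(-31)]
    best=min((minimize(cost,np.array(v0)+d,method="Nelder-Mead",options=dict(initial_simplex=np.array(v0)+d+np.array([[0,0,0],[.006,0,0],[0,.006,0],[0,0,.08]]))) for d in(np.zeros(3),np.array([.004,-.004,.03]),np.array([-.004,.004,-.03]))),key=lambda r:r.fun)
    print(best.fun,best.x,np.degrees(best.x[2])); v=best.x
    print("handle mid",world(v,[[-.097,0,.06]]),"hinge",world(v,[[.058,0,.05]]))
    print("corners px",w2px(p,world(v,[[-.055,.08,.076],[.055,.08,.076],[-.055,-.08,.076],[.055,-.08,.076]])).round(0))
    for z,r in((.043,.0245),): print("potlid",np.round(ringfit(p,im,.438,-.333,z,r,.008),4))
E
python3 box.py
```

```text
[[ 0.549 -0.129]
 [ 0.643 -0.182]
 [ 0.475 -0.268]] 0.10738532682219279 0.15749582213289606
ang x -29.477308683640132 ang y -27.98496373561685 centre [ 0.55918993 -0.22533914]
0.0 [ 0.57496873 -0.23436398 -0.51811435] -29.68576550404529
handle mid [[ 0.49069954 -0.18632542  0.06      ]] hinge [[ 0.62535649 -0.26308806  0.05      ]]
corners px [[352.  13.]
 [476.  86.]
 [258. 201.]
 [375. 260.]]
potlid [15.4855  0.436  -0.333 ]box.py:11: RuntimeWarning: overflow encountered in scalar negative
  return -(r&m).sum()/((r|m).sum())
```

```bash
sed -i 's/return -(r&m).sum()\/((r|m).sum())/return -float((r\&m).sum())\/float((r|m).sum())/' box.py; python3 box.py
```

```text
[[ 0.549 -0.129]
 [ 0.643 -0.182]
 [ 0.475 -0.268]] 0.10738532682219279 0.15749582213289606
ang x -29.477308683640132 ang y -27.98496373561685 centre [ 0.55918993 -0.22533914]
-0.4791111111111111 [ 0.56045312 -0.21711673 -0.54815717] -31.407092158381836
handle mid [[ 0.47766495 -0.16656854  0.06      ]] hinge [[ 0.60995533 -0.24734141  0.05      ]]
corners px [[335. -12.]
 [460.  66.]
 [237. 178.]
 [354. 242.]]
potlid [15.4855  0.436  -0.333 ]
```

```bash
python3 - <<'E'
from box import *
for r in range(20,160,10):
    print(r,''.join('#' if v<60 else '+' if v<85 else '-' if v<130 else '.' for v in g[r,205:310:2]))
E
```

```text
20 ..................................................-..
30 .....................-###############-...............
40 -----..............+######+------#############+......
50 ---------------..#######-----.......------#######....
60 ...------------#######----...................--.....-
70 .............#######---------------..............-.-.
80 ..........-######-.....------------------------------
90 ........-+--++#.............-------------------------
100 ......+--++##.............-----......----------------
110 ....+--++##............------......------------------
120 ...+--++#-............------...............----------
130 .....++-----+++#-........-----......................-
140 .............-#++++-+++++#-..........................
150 .......................-+............................
```

```bash
python3 - <<'E'
import box; from box import *
m[roi]=(g[roi]<105); n,lab,st,_=cv2.connectedComponentsWithStats(m); k=lab[75,234]; m[:]=(lab==k); print(st[k])
def cost(v):
    w=v[3]
    L=w2px(p,world(v,[[-.058,-w,.06],[-.097,-w,.06],[-.097,w,.06],[-.058,w,.06]]))
    r=np.zeros(g.shape,np.uint8); cv2.polylines(r,[(L*16).astype(np.int32)],False,1,12,cv2.LINE_8,4); r[:15]=0;r[160:]=0
    return -float((r&m).sum())/float((r|m).sum())
v0=np.array([.559,-.224,-.51,.033])
R_=[minimize(cost,v0+d,method="Nelder-Mead",options=dict(initial_simplex=v0+d+np.vstack([np.zeros(4),np.diag([.006,.006,.08,.004])]))) for d in np.random.default_rng(0).normal(size=(12,4))*[.004,.004,.03,.002]]
for b in sorted(R_,key=lambda r:r.fun)[:4]: print(round(b.fun,3),b.x.round(4),np.degrees(b.x[2]).round(1),"handle",world(b.x,[[-.097,0,.06]]).round(4))
v=b.x; print(w2px(p,world(v,[[-.055,.08,.076],[.055,.08,.076],[-.055,-.08,.076],[.055,-.08,.076]])).round(0))
E
```

```text
[ 210   23   90  129 2541]
-0.874 [ 0.5575 -0.2236 -0.5044  0.042 ] -28.9 handle [[ 0.4725 -0.1767  0.06  ]]
-0.874 [ 0.5569 -0.224  -0.5125  0.0418] -29.4 handle [[ 0.4724 -0.1765  0.06  ]]
-0.874 [ 0.557  -0.2241 -0.5099  0.0419] -29.2 handle [[ 0.4723 -0.1767  0.06  ]]
-0.873 [ 0.5568 -0.2243 -0.5145  0.0417] -29.5 handle [[ 0.4724 -0.1765  0.06  ]]
[[326.  -1.]
 [454.  72.]
 [236. 190.]
 [354. 250.]]
```

The box pose agrees between the two fits: centre (0.5577,-0.2245), yaw -29.2°, handle (0.4725,-0.177,0.06). I'll move over the handle with the fingers closing along the box x axis.

Request:
move_arm(targets=[30,-20,20,0.1,60,-40,40,0.2,90,-60,60,0.3,110,-69,90,0.4,110,-69,125,0.472,110,-69,159,0.472,110,-69,159,0.472,110,-69,159,0.472,110,-69,159,0.472], claw=30)

```text
clock: 18.07
eef_pos: [0.4749, -0.1777, 0.1027]
ee_rot: [0.0, 0.862, 0.506, 0.0]
wrist_force: [1.0, 0.5, 0.8]
grip_width: 0.352
grip_force: 0.0
```

```bash
python3 - <<'E'
from h import *
s=get_state();print(s["eef_pos"],s["ee_rot"],s["grip_width"],s["q"].round(2))
q=s["ee_rot"];print("tool y ang",np.degrees(np.arctan2(2*q[2]**2-1,2*q[1]*q[2])))
print(toolshift([.4725,-.1768,.041]))
p=camera_params("wrist");im=camera("wrist");cv2.imwrite("pics/w10.png",im)
g=cv2.cvtColor(im,cv2.COLOR_BGR2GRAY)
print(w2px(p,[[.4725,-.1768,.06]]))
for r in range(180,400,10): print(r,''.join('#' if v<50 else '+' if v<75 else '-' if v<110 else '.' for v in g[r,210:430:3]))
E
```

```text
[ 0.47490495 -0.17770896  0.10271208] [2.16471000e-04 8.62416191e-01 5.06199802e-01 1.65444010e-04] 0.3522697256503916 [-0.36  0.34  1.99 -0.    0.81  0.15]
tool y ang -29.177940597433352
[-0.38293424 -2.57630126 61.71067355]
[[315.39484973 273.53657829]]
180 ......................................+++++++++++++++++++++++++++++++.....
190 ..................................-++++++++++++++++++++++++++++++++++.....
200 ................................-++++++++..................-++++##++-.....
210 ................................-++++++-...................+++++-+++......
220 ................................-++++++....................+++++++++......
230 ................................-++++++....................--+++++++......
240 .................................++++++....................--+++++++......
250 .................................++++++...................---#+++++-......
260 .................................++++++....................--++-+++-......
270 .................................++++++...................--++-.+++.......
280 .................................-+---+...........
[... 193 characters left out ...]
....####+-----####.........-----+...........####-++--#####+-........
320 ........#####+-+---#####.........-----+...........#####++++++#####........
330 .......#####-+++++######.........-----+...........######++++++#####.......
340 ..##############--######.........-----++-.........######--##############..
350 #######################............----------------######################-
360 #######################............................#######################
370 ######################..............................######################
380 #####################...............................-#####################
390 ##################+##................................##-##################
```

The bar is at columns 309-327, centered between the fingers within 1 mm. I'll descend and grip.

Request:
move_arm(targets=[0,-1,20,0,0,-1,40,0,0,-1,60,0,0,-1,61,0,0,-1,61,0,0,-1,61,0])

```text
clock: 18.62
eef_pos: [0.4748, -0.1772, 0.0423]
ee_rot: [0.001, 0.862, 0.506, 0.001]
wrist_force: [0.8, -0.6, 0.4]
grip_width: 0.353
grip_force: 0.0
```

Request:
move_arm(targets=[0,0,0,0,0,0,0,0,0,0,0,0,0,0,0,0,0,0,0,0], claw=4)

```text
clock: 19.03
eef_pos: [0.4737, -0.1766, 0.0421]
ee_rot: [0.0, 0.862, 0.506, 0.0]
wrist_force: [-4.2, 2.7, 11.5]
grip_width: 0.093
grip_force: 58.6
```

Request:
move_arm(targets=[0,2,-15,0,0,5,-31,0,0,10,-45,0,0,16,-60,0,0,16,-60,0])

```text
clock: 19.45
eef_pos: [0.4876, -0.1844, 0.1033]
ee_rot: [-0.0, 0.862, 0.506, -0.0]
wrist_force: [-4.8, 2.9, 0.9]
grip_width: 0.09
grip_force: 59.2
```

Request:
move_arm(targets=[0,8,-13,0,0,17,-26,0,0,27,-38,0,0,38,-48,0,0,50,-58,0,0,64,-66,0,0,78,-73,0,0,92,-78,0,0,107,-82,0,0,122,-84,0,0,138,-85,0,0,138,-85,0])

```text
clock: 20.45
eef_pos: [0.6111, -0.2536, 0.1886]
ee_rot: [0.002, 0.862, 0.506, 0.001]
wrist_force: [-1.8, -1.4, 16.1]
grip_width: 0.091
grip_force: 63.5
```

Request:
move_arm(targets=[0,8,1,0,0,16,2,0,0,24,3,0,0,31,4,0,0,38,6,0,0,38,6,0])

```text
clock: 20.95
eef_pos: [0.6436, -0.2719, 0.1823]
ee_rot: [0.003, 0.862, 0.506, 0.001]
wrist_force: [0.1, -3.4, 10.2]
grip_width: 0.092
grip_force: 64.7
```

Request:
move_arm(targets=[0,0,0,0,0,0,0,0,0,0,0,0,0,0,-30,0,0,0,-70,0,0,0,-70,0], claw=40)

```text
clock: 21.45
eef_pos: [0.6442, -0.2713, 0.2574]
ee_rot: [0.004, 0.862, 0.506, 0.003]
wrist_force: [1.4, -1.3, 1.4]
grip_width: 0.471
grip_force: 0.0
```

Request:
move_arm(targets=[-26,-25,0,-0.12,-52,-50,0,-0.24,-78,-75,0,-0.36,-104,-100,0,-0.48,-130,-125,0,-0.6,-155,-151,0,-0.72,-155,-151,20,-0.84,-155,-151,40,-0.96,-155,-151,60,-1.08,-155,-151,80,-1.2,-155,-151,80,-1.32,-155,-151,80,-1.44], claw=70)

```text
clock: 22.45
eef_pos: [0.4329, -0.3312, 0.1682]
ee_rot: [-0.001, 0.312, 0.95, 0.0]
wrist_force: [0.2, 0.2, 0.2]
grip_width: 0.817
grip_force: 0.0
```

Request:
move_arm(targets=[0,0,0,-0.12,0,0,0,-0.131,0,0,0,-0.131,0,0,0,-0.131])

```text
clock: 22.78
eef_pos: [0.4339, -0.3319, 0.1698]
ee_rot: [0.0, 0.253, 0.967, -0.0]
wrist_force: [-0.1, -0.1, 0.0]
grip_width: 0.821
grip_force: 0.0
```

```bash
python3 - <<'E'
from h import *
from scipy.optimize import least_squares
s=get_state();print(s["eef_pos"],s["ee_rot"],s["grip_width"],s["q"].round(2))
q=s["ee_rot"];print("tool y ang",np.degrees(np.arctan2(2*q[2]**2-1,2*q[1]*q[2])))
p=camera_params("wrist");im=camera("wrist");cv2.imwrite("pics/w11.png",im);np.save("w11.npy",p,allow_pickle=True)
hsv=cv2.cvtColor(im,cv2.COLOR_BGR2HSV)
m=((hsv[...,1]>70)&(hsv[...,0]>8)&(hsv[...,0]<28)&(hsv[...,2]>40)).astype(np.uint8)
u=w2px(p,[[.437,-.333,.043]])[0]; a=u.astype(int); print(u)
m2=np.zeros_like(m); sl=(slice(max(0,a[1]-70),a[1]+70),slice(a[0]-70,a[0]+70)); m2[sl]=m[sl]
c=max(cv2.findContours(m2,0,cv2.CHAIN_APPROX_NONE)[0],key=cv2.contourArea);print(cv2.boundingRect(c))
P=np.array([px2w(p,q[0],.043)[:2]*1000 for q in c])
r=least_squares(lambda v:(np.hypot(P[:,0]-v[0],P[:,1]-v[1])-v[2]),[437,-333,24],loss="soft_l1");print("lid",r.x,r.cost)
for n,L in(("side",1),("scene",1)): cv2.imwrite(f"pics/{n}11.png",camera(n))
E
```

```text
[ 0.43389688 -0.33189468  0.16976732] [ 1.50533926e-04  2.53439086e-01  9.67351334e-01 -6.26410772e-05] 0.8210237725436977 [-0.66  0.3   1.86  0.    0.98 -1.71]
tool y ang 60.637772220168834
[318.65601138 234.86244545]
(285, 200, 70, 68)
lid [ 437.24890962 -332.14645809   23.73464608] 5.93288097885541
```

Request:
move_arm(targets=[-3,1,35,0,-3,1,70,0,-3,1,105,0,-3,1,135,0,-3,1,155,0,-3,1,167,0,-3,1,167,0,-3,1,167,0])

```text
clock: 23.6
eef_pos: [0.4371, -0.3326, 0.0027]
ee_rot: [-0.0, 0.252, 0.968, 0.0]
wrist_force: [-0.0, 0.7, 0.6]
grip_width: 0.82
grip_force: 0.0
```

```bash
python3 - <<'E'
from h import *
s=get_state();print(s["eef_pos"],s["ee_rot"],s["grip_width"],s["wrist_force"])
E
```

```text
[ 0.43705449 -0.33260163  0.00274612] [-2.04706311e-04  2.51947268e-01  9.67740939e-01  8.40982862e-05] 0.8197375527204871 [-0.00712494  0.66654944  0.58293248]
```

Request:
move_arm(targets=[0,0,0,0,0,0,0,0,0,0,0,0,0,0,0,0,0,0,0,0], claw=40)

```text
clock: 24.02
eef_pos: [0.4379, -0.3333, 0.0047]
ee_rot: [0.001, 0.252, 0.968, -0.001]
wrist_force: [-1.7, -0.0, 7.3]
grip_width: 0.637
grip_force: 62.8
```

Request:
move_arm(targets=[0,0,-10,0,0,0,-20,0,0,0,-35,0,0,0,-50,0,0,0,-70,0,0,0,-90,0,0,0,-90,0])

```text
clock: 24.6
eef_pos: [0.4392, -0.3342, 0.0976]
ee_rot: [0.003, 0.252, 0.968, -0.001]
wrist_force: [1.3, -1.2, -1.3]
grip_width: 0.637
grip_force: 63.9
```

```bash
python3 - <<'E'
from h import *
from scipy.optimize import least_squares
s=get_state();print(s["eef_pos"],s["ee_rot"],s["grip_width"],s["wrist_force"])
p=camera_params("wrist");im=camera("wrist");cv2.imwrite("pics/w12.png",im);np.save("w12.npy",p,allow_pickle=True)
hsv=cv2.cvtColor(im,cv2.COLOR_BGR2HSV)
m=((hsv[...,1]>70)&(hsv[...,0]>8)&(hsv[...,0]<28)&(hsv[...,2]>30)).astype(np.uint8)
m2=np.zeros_like(m); m2[180:,200:440]=m[180:,200:440]
c=max(cv2.findContours(m2,0,cv2.CHAIN_APPROX_NONE)[0],key=cv2.contourArea);print(cv2.boundingRect(c))
zt=.043+s["eef_pos"][2]-.0027
P=np.array([px2w(p,q[0],zt)[:2]*1000 for q in c])
print(s["eef_pos"][:2]*1000-P.mean(0), least_squares(lambda v:(np.hypot(P[:,0]-v[0],P[:,1]-v[1])-v[2]),[437,-333,24],loss="soft_l1").x)
# box scan: row profile over image
g=cv2.cvtColor(im,cv2.COLOR_BGR2GRAY)
C=np.array([.5577,-.2245]);u=np.array([.873,-.488]);w=np.array([.488,.873])
for n,a,b,z in(("FL",-55,80,.05),("FR",-55,-80,.05),("BR",55,-80,.05),("BL",55,80,.05)): print(n,w2px(p,[[*(C+a*1e-3*u+b*1e-3*w),z]]).round(0))
E
```

```text
[ 0.43921466 -0.33422249  0.09760463] [ 0.00332234  0.25169863  0.96779896 -0.00139259] 0.6370798036033063 [ 1.25893103 -1.19293684 -1.30737926]
(242, 280, 162, 144)
[ 3.25952246 -4.16749864] [ 436.4126515  -330.39629804   23.59339756]
FL [[744. 258.]]
FR [[464. 259.]]
BR [[443. 436.]]
BL [[690. 424.]]
```

Request:
move_arm(targets=[0,0,-10,0,-10,35,-15,0,-22,72,-15,0,-35,110,-15,0,-46,140,-15,0,-52,153,-15,0,-52,153,-15,0,-52,153,0,0,-52,153,15,0,-52,153,22,0,-52,153,22,0])

```text
clock: 25.57
eef_pos: [0.5546, -0.2243, 0.0687]
ee_rot: [-0.002, 0.252, 0.968, 0.0]
wrist_force: [0.0, 0.2, -0.7]
grip_width: 0.64
grip_force: 63.9
```

```bash
python3 - <<'E'
from h import *
s=get_state();print(s["eef_pos"],s["ee_rot"],s["grip_width"],s["wrist_force"])
for n in("scene","side"): cv2.imwrite(f"pics/{n}13.png",camera(n))
print(toolshift([.5577,-.2245,.0085]))
p=camera_params("wrist");im=camera("wrist");cv2.imwrite("pics/w13.png",im);np.save("w13.npy",p,allow_pickle=True)
g=cv2.cvtColor(im,cv2.COLOR_BGR2GRAY)
C=np.array([.5577,-.2245]);u=np.array([.873,-.488]);w=np.array([.488,.873])
for n,a,b,z in(("FL",-55,80,.05),("FR",-55,-80,.05),("BR",55,-80,.05),("BL",55,80,.05)): print(n,w2px(p,[[*(C+a*1e-3*u+b*1e-3*w),z]]).round(0))
for r in range(0,480,20): print(r,''.join(chr(48+min(9,v//26)) for v in g[r,::9]))
E
```

```text
[ 0.55462999 -0.22430339  0.06872766] [-2.14357567e-03  2.51959891e-01  9.67735290e-01  1.66859479e-04] 0.6399204788365764 [ 0.01183194  0.15781158 -0.65725524]
[-1.21967098  0.94507864 62.10144213]
FL [[514. 167.]]
FR [[124. 166.]]
BR [[154. 396.]]
BL [[484. 396.]]
0 668999989999999999999999999999999999999997777777554774223677777777777777
20 999999999999999999999999999999999999999997777777555477777777777777777777
40 999999999999999999999999999999999999999997777777555547777777777777777777
60 999999999999999999999999999999999999999997777777555544777777777777777777
80 999999999999999999999999999999999999999997777777555556477777777777777777
100 999999999999999999999999999999998999999995555555555556657777777777777777
120 999999999999999999999999999999999989999995555555555546666777777777777777
140 999999999999999999999999999999999999888999555555555556666777777777777777
160 999999999999999994444444444444444333333444333333333333577577777777777777
180 999999999999999923336666655555555555455454444444444432224467777777777777
200 99999999999999932322669988888888486458848845444444442222276677677
[... 308 characters left out ...]
7777777
300 999999999999999983222669934135346333333332331226666222257676677757777777
320 999999999999999982222611331736666333333333333122116222257777777787747777
340 999999999999999992221113304363666333333333333404300122277777666795777764
360 999999999912211911111101004333333222222333343300001000016111116699677444
380 999999911111111111100011110333333223222133333010000000100001111119967744
400 999911111111111111100011102223332333333333311100011101111110000100014764
420 901011110091111111101000100910010133331000005000000001001011030000000004
440 100000000300000042401100000000000000000000000000000005240000001000000000
460 000000000000001522300000000000000000000000000000000003223000000000000000
```

```bash
python3 - <<'E'
from h import *
p=np.load("w13.npy",allow_pickle=True).item(); im=cv2.imread("pics/w13.png"); g=cv2.cvtColor(im,cv2.COLOR_BGR2GRAY)
for c in(180,220,260,300,450): print(c,[int(v) for v in g[140:226:2,c]])
for r in(200,240,280,320): print(r,[int(v) for v in g[r,120:210:3]],[int(v) for v in g[r,440:530:3]])
C=np.array([.5577,-.2245]);u=np.array([.873,-.488]);w=np.array([.488,.873])
for a in(-55,-52,-50,-47): print(a,[w2px(p,[[*(C+a*1e-3*u-.03*w),z]])[0].round(0) for z in(.003,.05)])
for rr,z in((.035,.009),(.038,.009)): print("ring",[w2px(p,[[*(C-rr*u),z]])[0].round(0)])
for rr,z in((.035,.009),(.038,.009)): print("ring45",[w2px(p,[[*(C+rr*(-u*.8+s*w*.6)),z]])[0].round(0) for s in(-1,1)])
E
```

```text
180 [238, 239, 239, 238, 238, 238, 238, 238, 165, 114, 118, 118, 109, 233, 240, 206, 132, 166, 165, 167, 171, 168, 170, 175, 169, 170, 169, 171, 166, 166, 167, 163, 167, 164, 165, 120, 174, 167, 170, 167, 166, 124, 153]
220 [238, 238, 237, 239, 238, 239, 239, 239, 240, 114, 119, 119, 122, 216, 225, 175, 140, 146, 125, 151, 175, 168, 138, 162, 213, 240, 232, 239, 239, 239, 234, 225, 224, 224, 222, 223, 226, 224, 226, 224, 220, 226, 224]
260 [238, 238, 238, 238, 238, 238, 237, 238, 229, 114, 118, 119, 137, 217, 215, 173, 112, 129, 128, 128, 130, 134, 132, 132, 129, 121, 232, 226, 221, 224, 225, 227, 224, 226, 223, 222, 224, 224, 226, 224, 221, 196, 127]
300 [238, 238, 239, 238, 238, 238, 238, 237, 213, 87, 89, 110, 131, 219, 213, 172, 115, 128, 128, 128, 132, 130, 132, 130, 236, 228, 230, 159, 151, 239, 225, 155, 125, 233, 224, 223, 222, 221, 227, 224, 218, 220, 223]
450 [141, 145, 144, 145, 143, 143, 145, 144, 146, 90, 80, 85, 83, 113, 121, 106, 88, 125, 125, 124, 124, 123, 123, 130, 127, 129, 122, 124, 121, 120, 124, 124, 121, 125, 124, 121, 119, 122, 121, 122, 123, 123, 120]
200 [23
[... 753 characters left out ...]
73, 74, 74, 70, 71, 75, 72, 118, 111, 184, 183, 183, 182, 183, 182, 182, 183, 183]
320 [238, 237, 238, 237, 237, 237, 238, 238, 227, 227, 82, 77, 75, 72, 70, 75, 74, 77, 72, 73, 74, 72, 198, 161, 159, 101, 39, 40, 36, 34] [31, 33, 161, 160, 160, 70, 69, 68, 72, 72, 68, 72, 71, 72, 71, 76, 71, 139, 151, 185, 185, 188, 185, 185, 182, 185, 185, 183, 184, 184]
-55 [array([261., 157.]), array([245., 165.])]
-52 [array([261., 163.]), array([245., 173.])]
-50 [array([262., 167.]), array([246., 178.])]
-47 [array([262., 173.]), array([246., 185.])]
ring [array([319., 198.])]
ring [array([319., 192.])]
ring45 [array([279., 211.]), array([360., 211.])]
ring45 [array([275., 206.]), array([363., 206.])]
```

The open box matches the model: front rim predicted at rows 165-173 and seen at 166-171. I'll lower the pot into the ring.

Request:
move_arm(targets=[-1,1,15,0,-1,1,30,0,-1,1,42,0,-1,1,50,0,-1,1,55,0,-1,1,58,0,-1,1,60,0,-1,1,60,0])

```text
clock: 26.38
eef_pos: [0.5584, -0.2239, 0.0106]
ee_rot: [0.0, 0.252, 0.968, -0.0]
wrist_force: [1.0, -0.4, -1.2]
grip_width: 0.641
grip_force: 63.9
```

Request:
move_arm(targets=[0,0,1,0,0,0,2,0,0,0,2,0,0,0,2,0])

```text
clock: 26.72
eef_pos: [0.5584, -0.2239, 0.0088]
ee_rot: [0.0, 0.252, 0.968, -0.0]
wrist_force: [0.1, -0.2, -1.4]
grip_width: 0.645
grip_force: 63.9
```

Request:
move_arm(targets=[0,0,1,0,0,0,2,0,0,0,2,0])

```text
clock: 26.97
eef_pos: [0.5585, -0.2239, 0.0077]
ee_rot: [0.0, 0.252, 0.968, -0.0]
wrist_force: [-3.4, 1.9, 11.5]
grip_width: 0.637
grip_force: 65.0
```

Request:
move_arm(targets=[0,0,-1,0,0,0,-1,0,0,0,-1,0,0,0,-1,0,0,0,-10,0,0,0,-30,0,0,0,-60,0,0,0,-95,0,0,0,-130,0,0,0,-170,0,0,0,-210,0,0,0,-210,0], claw=70)

```text
clock: 27.97
eef_pos: [0.5621, -0.2254, 0.2257]
ee_rot: [0.006, 0.252, 0.968, -0.001]
wrist_force: [2.0, -1.1, 1.6]
grip_width: 0.818
grip_force: 0.0
```

```bash
python3 - <<'E'
from h import *
from scipy.optimize import least_squares
s=get_state();print(s["eef_pos"],s["ee_rot"],s["grip_width"],s["wrist_force"])
p=camera_params("wrist");im=camera("wrist");cv2.imwrite("pics/w14.png",im);np.save("w14.npy",p,allow_pickle=True)
hsv=cv2.cvtColor(im,cv2.COLOR_BGR2HSV)
m=((hsv[...,1]>70)&(hsv[...,0]>8)&(hsv[...,0]<28)&(hsv[...,2]>30)).astype(np.uint8)
m2=np.zeros_like(m); m2[130:400,200:440]=m[130:400,200:440]
c=max(cv2.findContours(m2,0,cv2.CHAIN_APPROX_NONE)[0],key=cv2.contourArea);print(cv2.boundingRect(c))
P=np.array([px2w(p,q[0],.046)[:2]*1000 for q in c])
r=least_squares(lambda v:(np.hypot(P[:,0]-v[0],P[:,1]-v[1])-v[2]),[558,-224,24],loss="soft_l1");print(r.x,r.cost,cv2.fitEllipse(c))
E
```

```text
[ 0.56211092 -0.22539382  0.22565906] [ 6.16966849e-03  2.51676846e-01  9.67791338e-01 -7.91877597e-04] 0.8183524319182729 [ 1.96875993 -1.12970188  1.56645703]
(290, 176, 59, 58)
[ 557.61124006 -221.78463469   23.57252602] 5.0969216593825575 ((318.9160461425781, 204.3905487060547), (57.068603515625, 58.11659622192383), 96.24359893798828)
```

The lidded pot stands about 3 mm from the ring centre, and the lid circle is seated at its expected height. Next I'll go back to the handle to close the box.

Request:
move_arm(targets=[0,0,-20,0.12,0,0,-25,0.24,-10,0,-25,0.36,-20,0,-25,0.48,-30,0,-25,0.6,-40,0,-25,0.72,-50,0,-25,0.84,-60,0,-25,0.96,-70,0,-25,1.08,-80,0,-25,1.2,-90,0,-25,1.32,-100,0,-25,1.44], claw=40)

```text
clock: 29.02
eef_pos: [0.6454, -0.2725, 0.2405]
ee_rot: [-0.001, 0.829, 0.559, -0.001]
wrist_force: [0.4, 0.1, -0.1]
grip_width: 0.467
grip_force: 0.0
```

Request:
move_arm(targets=[0,0,0,0.12,0,0,0,0.131,0,0,0,0.131,0,0,0,0.131,0,0,0,0.131])

```text
clock: 29.43
eef_pos: [0.6452, -0.2724, 0.2414]
ee_rot: [-0.0, 0.862, 0.508, -0.0]
wrist_force: [0.4, 0.9, 0.1]
grip_width: 0.468
grip_force: 0.0
```

```bash
python3 - <<'E'
from h import *
s=get_state();print(s["eef_pos"],s["ee_rot"],s["grip_width"])
q=s["ee_rot"];print("tool y ang",np.degrees(np.arctan2(2*q[2]**2-1,2*q[1]*q[2])))
C=np.array([.5577,-.2245]);u=np.array([.873,-.488]);b=[*(C+.1104*u),.196]
print(toolshift([b[0],b[1],.177]))
p=camera_params("wrist");im=camera("wrist");cv2.imwrite("pics/w15.png",im);np.save("w15.npy",p,allow_pickle=True)
g=cv2.cvtColor(im,cv2.COLOR_BGR2GRAY)
print(w2px(p,[b]))
for r in range(120,480,15): print(r,''.join('#' if v<50 else '+' if v<75 else '-' if v<110 else '.' for v in g[r,160:480:4]))
E
```

```text
[ 0.64523873 -0.27239157  0.24141147] [-2.15202782e-04  8.61639722e-01  5.07520356e-01 -1.77403785e-04] 0.46839607100882963
tool y ang -29.002396122973625
[-0.9413922  10.66849671 64.4056896 ]
[[342.05719458 272.80119593]]
120 -++---------------------...+--.-----............................................
135 ..........................-+.......-.......................................++---
150 ..........................-+.......+.........-...........................+++++.-
165 ............-----..........+.......-....-....-...........................+#+++--
180 ...........--..+-+...-.....+.......-.+###++++++...............................++
195 -................-.++..-...+...............+++++................................
210 +...........+--.....+......+...............+++-++...............................
225 +.....................-....+.............-.++++++...............................
240 ++.........................+...............+++++-...............................
255 ++.........................-...............#++++................................
270 -+.....................
[... 462 characters left out ...]
+###########........
360 ##########################.............................#########################
375 #########################...............................########################
390 ########################................................-#######################
405 #######################...................................######################
420 ##################################+...........##################################
435 ###+..####################################################################...###
450 ......#####################################################################.....
465 ....#########################################################################...
```

The bar is at columns 332-350, matching the predicted 342, so the lid is at its stop. I'll grip it.

Request:
move_arm(targets=[-1,10,0,0,-1,10,15,0,-1,10,35,0,-1,10,52,0,-1,10,63,0,-1,10,63,0,-1,10,63,0])

```text
clock: 30.07
eef_pos: [0.6539, -0.2784, 0.1784]
ee_rot: [-0.0, 0.862, 0.506, -0.0]
wrist_force: [0.1, -0.1, -0.1]
grip_width: 0.47
grip_force: 0.0
```

Request:
move_arm(targets=[0,0,0,0,0,0,0,0,0,0,0,0,0,0,0,0,0,0,0,0], claw=4)

```text
clock: 30.48
eef_pos: [0.6543, -0.2784, 0.1802]
ee_rot: [0.001, 0.862, 0.506, 0.0]
wrist_force: [-2.6, 1.2, 6.6]
grip_width: 0.087
grip_force: 58.7
```

Request:
move_arm(targets=[0,-15,-4,0,0,-30,-7,0,0,-46,-9,0,0,-61,-9,0,0,-77,-7,0,0,-92,-4,0,0,-107,1,0,0,-121,7,0,0,-134,14,0,0,-147,23,0,0,-159,33,0,0,-159,33,0])

```text
clock: 31.48
eef_pos: [0.5137, -0.1997, 0.1446]
ee_rot: [-0.0, 0.862, 0.506, 0.0]
wrist_force: [2.4, 1.7, -3.7]
grip_width: 0.095
grip_force: 61.9
```

Request:
move_arm(targets=[0,-11,11,0,0,-20,23,0,0,-29,37,0,0,-35,50,0,0,-41,65,0,0,-45,80,0,0,-47,90,0,0,-48,98,0,0,-48,101,0,0,-48,102,0,0,-48,102,0])

```text
clock: 32.4
eef_pos: [0.4734, -0.1774, 0.0437]
ee_rot: [-0.0, 0.862, 0.506, 0.0]
wrist_force: [2.0, 5.3, -1.7]
grip_width: 0.088
grip_force: 64.9
```

Request:
move_arm(targets=[0,0,1,0,0,0,2,0,0,0,3,0,0,0,3,0])

```text
clock: 32.73
eef_pos: [0.4733, -0.1773, 0.0416]
ee_rot: [-0.0, 0.862, 0.506, 0.0]
wrist_force: [-1.2, 5.6, 7.6]
grip_width: 0.086
grip_force: 65.8
```

Request:
move_arm(targets=[0,0,0,0,0,0,0,0,0,0,0,0,0,0,0,0,0,0,-20,0,0,0,-50,0,0,0,-90,0,0,0,-130,0,0,0,-170,0,0,0,-200,0,0,0,-200,0,0,0,-200,0], claw=30)

```text
clock: 33.73
eef_pos: [0.4741, -0.178, 0.2425]
ee_rot: [0.002, 0.862, 0.506, 0.001]
wrist_force: [-0.2, 0.3, -0.1]
grip_width: 0.351
grip_force: 0.0
```

```bash
python3 - <<'E'
from h import *
s=get_state();print(s["eef_pos"],s["grip_width"],s["wrist_force"])
p=camera_params("wrist");im=camera("wrist");cv2.imwrite("pics/w16.png",im);np.save("w16.npy",p,allow_pickle=True)
for n in("scene","side"): cv2.imwrite(f"pics/{n}16.png",camera(n))
g=cv2.cvtColor(im,cv2.COLOR_BGR2GRAY)
C=np.array([.5577,-.2245]);u=np.array([.873,-.488]);w=np.array([.488,.873])
for h in(.06,.065): print("handle",[w2px(p,[[*(C-.097*u+b*w),h]])[0].round(1) for b in(-.03,0,.03)])
for r in range(120,400,12): print(r,''.join('#' if v<50 else '+' if v<75 else '-' if v<110 else '.' for v in g[r,220:420:3]))
# scene comparison with the start, around box / dishes
a=cv2.imread("pics/scene0.png").astype(int); b=cv2.imread("pics/scene16.png").astype(int); d=np.abs(a-b).max(2)
ps=camera_params("scene")
for n,X,r in(("box",(.5577,-.2245,.076),16),("timer",(.721,-.15,.04),10),("mill",(.471,-.561,.06),12),("salt",(.619,.512,.045),10),("purple",(.448,-.452,.038),8)):
    c=w2px(ps,[X])[0].astype(int); print(n,c,(d[c[1]-r:c[1]+r,c[0]-r:c[0]+r]>40).mean().round(2))
hsv=cv2.cvtColor(cv2.imread("pics/scene16.png"),cv2.COLOR_BGR2HSV)
for n,X in(("rlid",(.418,.1147,.056)),("sqlid",(.4917,.469,.052))):
    c=w2px(ps,[X])[0].astype(int); q=hsv[c[1]-20:c[1]+20,c[0]-20:c[0]+20]; m=((q[...,1]>90)&(q[...,0]>8)&(q[...,0]<28)&(q[...,2]>60)); k=np.argwhere(m)
    print(n,c,m.sum(),(k.mean(0)[::-1]-20).round(1) if len(k) else None)
E
```

```text
[ 0.47406201 -0.17797147  0.24248146] 0.35135889853056484 [-0.23873833  0.26757247 -0.13272856]
handle [array([317.6, 248.9]), array([317.6, 214.1]), array([317.6, 177.5])]
handle [array([317.6, 250.7]), array([317.6, 215.3]), array([317.6, 178.3])]
120 ................................................+++................
132 ................................................+++................
144 ................................................+++................
156 ...................................-.-----------+++................
168 ...............................++++++++++++++++++++................
180 ...............................++++.............-++................
192 ...............................----.............---................
204 ...............................----............-+-.................
216 ...............................----............-+-.................
228 ...............................-.--............---.................
240 ...............................----............+--.................
252 ...............................----............-+-....
[... 337 characters left out ...]
................####-+++-#####......
324 ....######+++++######..........................#####++++++#####....
336 ############--+######..........................######--############
348 ####################...........................####################
360 ###################.............................###################
372 ###################..............................##################
384 ##################...............................-#################
396 ##############-...................................--.##############
box [334 218] 0.26
timer [279 222] 0.16
mill [394 158] 0.66
salt [192 433] 0.0
purple [389 186] 0.0
rlid [328 328] 729 [0.9 1.7]
sqlid [243 439] 1100 [0.8 0.5]
```

Request:
move_arm(targets=[30,-22,-20,0,60,-45,-40,0,90,-68,-60,0,120,-90,-60,0,150,-113,-60,0,180,-136,-60,0,210,-158,-60,0,235,-177,-60,0,256,-193,-60,0,256,-193,-60,0,256,-193,-60,0,256,-193,-60,0])

```text
clock: 34.88
eef_pos: [0.4288, 0.1397, 0.2994]
ee_rot: [-0.0, 0.862, 0.507, -0.001]
wrist_force: [0.9, -0.2, -0.5]
grip_width: 0.351
grip_force: 0.0
```

```bash
cat > chk.py <<'E'
from h import *
s=get_state();print(s["eef_pos"])
p=camera_params("wrist");im=camera("wrist");cv2.imwrite("pics/w17.png",im);np.save("w17.npy",p,allow_pickle=True)
b=camera("scene");cv2.imwrite("pics/scene17.png",b)
a=cv2.imread("pics/scene0.png"); ps=camera_params("scene")
for n,X,r in(("timer",(.721,-.15,.03),14),("mill",(.471,-.561,.06),16),("salt",(.619,.512,.045),14),("purple",(.448,-.452,.03),9),("purple2",(.487,-.688,.03),9),("box",(.5577,-.2245,.076),24)):
    c=w2px(ps,[X])[0].astype(int); sl=(slice(c[1]-r,c[1]+r),slice(c[0]-r,c[0]+r))
    big=b[c[1]-r-5:c[1]+r+5,c[0]-r-5:c[0]+r+5]; M=cv2.matchTemplate(big,a[sl],cv2.TM_CCOEFF_NORMED); _,v,_,l=cv2.minMaxLoc(M)
    print(n,c,"best corr",round(v,3),"shift",(l[0]-5,l[1]-5))
hsv=cv2.cvtColor(im,cv2.COLOR_BGR2HSV); m=((hsv[...,1]>80)&(hsv[...,0]>8)&(hsv[...,0]<28)&(hsv[...,2]>50)).astype(np.uint8)
for n,X,z,R_ in(("round",(.418,.1147),.056,.07),("square",(.4917,.469),.052,.075)):
    u=w2px(p,[[*X,z]])[0].astype(int); print(n,"px",u)
    if not(0<=u[0]<640 and 0<=u[1]<480): continue
    m2=np.zeros_like(m); k=75; sl=(slice(max(0,u[1]-k),u[1]+k),slice(max(0,u[0]-k),u[0]+k)); m2[sl]=m[sl]
    c=max(cv2.findContours(m2,0,cv2.CHAIN_APPROX_NONE)[0],key=cv2.contourArea)
    P=np.array([px2w(p,q[0],z)[:2]*1000 for q in c],np.float32); print(cv2.boundingRect(c),cv2.minEnclosingCircle(P),cv2.minAreaRect(P))
E
python3 chk.py
```

```text
[0.4288434  0.13967838 0.29940809]
timer [280 224] best corr 0.998 shift (0, 0)
mill [394 158] best corr 0.999 shift (0, 0)
salt [192 433] best corr 0.998 shift (0, 0)
purple [388 187] best corr 0.587 shift (-2, 5)
purple2 [401 138] best corr 0.998 shift (0, 0)
box [334 218] best corr 0.228 shift (-5, 5)
round px [322 227]
(277, 181, 92, 90) ((417.388427734375, 115.69511413574219), 45.74177551269531) ((418.1448059082031, 115.79248809814453), (90.5357894897461, 89.9155502319336), 59.33681869506836)
square px [ 196 -169]
```

Request:
move_arm(targets=[35,-15,0,0,70,-30,0,0,105,-45,0,0,140,-60,0,0,176,-75,0,0,176,-75,0,0,176,-75,0,0,176,-75,0,0])

```text
clock: 35.65
eef_pos: [0.4497, 0.3292, 0.3001]
ee_rot: [0.0, 0.863, 0.506, -0.001]
wrist_force: [-0.3, -1.0, -0.6]
grip_width: 0.347
grip_force: 0.0
```

```bash
python3 chk.py
```

```text
[0.4497272  0.32918243 0.30006286]
timer [280 224] best corr 0.998 shift (0, 0)
mill [394 158] best corr 0.999 shift (0, 0)
salt [192 433] best corr 0.998 shift (0, 0)
purple [388 187] best corr 0.998 shift (0, 0)
purple2 [401 138] best corr 0.999 shift (0, 0)
box [334 218] best corr 0.975 shift (0, 0)
round px [388 380]
(348, 355, 31, 59) ((396.18902587890625, 120.95904541015625), 39.79576110839844) ((386.62921142578125, 122.48876190185547), (79.39668273925781, 26.97314453125), 80.90898132324219)
square px [285  44]
(223, 0, 123, 108) ((491.04107666015625, 469.157958984375), 57.627159118652344) ((491.24908447265625, 468.84649658203125), (83.6902084350586, 83.41136932373047), 87.72842407226562)
```

All checks match: the square lid is at the seated size and place, the box looks as it did when shut, and the bystanders haven't moved. I'm handing in.

```bash
python3 -c "
from workcell import *
print(sign_off())"
```

```text
the job is handed in; nothing more can be done
None
```

The job is handed in at about 36 s of the 141 s: all three lids are on their vessels, the lidded pot stands in the ring, and the lunch box is shut. The mill, shaker and timer are where they were; final checks were by image measurements rather than by eye, and no verdict came back.

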